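# Hold the sprung chest lid for fitting its stay

### The arm

A 6-joint arm with a two-finger parallel gripper is mounted at the origin on the work surface. World frame = base frame: x ahead of the robot, y to its left, z up, the work surface at z = 0. Lengths are in m, angles in rad, forces in N, time in s.
With the tool pointing down it reaches from about 0.25 to 0.725 m from the base axis. Payload 4 kg.
Tool frame: the origin (TCP) lies at the centre of the arm's flange, where the gripper is bolted on; the fingertips stand 173 mm ahead of it and the grasp point (between the pads) lies 155 mm ahead of it; x points along the fingers, z is the direction in which the jaws open and shut, and the axes are right-handed (so a half turn about x gives the same grasp; the last joint's range is limited). The gripper opens to 85 mm and grips with 20 to 120 N. Pads are 22 mm wide; open, the fingers measure 114 mm over their backs; the gripper's body (76 mm by 85 mm) begins 54 mm behind the grasp point. The pads swing forward as they close: fully open they stand 13 mm farther back than shut.
Start: joints at [1.307, 0.241, 0.005, 1.335, 0, 1.571], TCP at [0.13, 0.483, 0.405] pointing down, gripper open.
Joint ranges: [-2.72, 2.72], [-1.05, 1.87], [-1.09, 1.28], [-1.99, 2.15], [-1.42, 1.44], [-3.14, 3.14]. Speed limits (rad/s): [2.79, 2.79, 3.14, 3.14, 3.14, 3.14].

### API

Orientations are given as a unit quaternion [x, y, z, w].
In Python, from workcell import bot gives the robot as it stands.
- The arm moves only by the tool arm_command, never from a script. Its argument "moves" is one flat list of numbers, 7 for each row, row after row: the shift along the tool's x, y, z in m, then the turn, a rotation vector about the tool's x, y, z in rad, then the closure, from -1 (fully open) to 1 (shut). A call has 1 to 20 rows; each row shifts and turns the pose as measured when the row begins, along the tool's axes as they then stand; what a row does not reach is not made up. A row lasts 1/12 s, in which the tool goes at most 41.7 mm and 7.16 degrees, less where a joint would pass 70% of its speed; a pose out of reach is approached as far as the arm can. A call with a gripper value outside its range is refused whole. The fingers move at their own pace and stop on an object; the grip force is fixed at half the most. Time passes only in rows, so rows that do not move let the fingers close. It gives the time, the measured TCP pose, the force and the opening at its end, in the units of the state.
- bot.get_obs(): the state, without advancing time (a new reading comes with each control period).
- bot.camera(name): name is "scene" or "top"; returns the picture (400x640x3 uint8, red, green, blue); there is no depth.
- bot.get_calibration(name): a dict with "mtx" (3x3 intrinsics, pixels), "world_from_camera" (4x4, takes a point from camera to world coordinates). Camera axes: x right, y up, looking along -z (the intrinsics and any distortion apply to the point x, -y, -z); pixel columns grow to the right and rows downward; lengths in m; the calibration is good to about 2 mm. A picture is of the moment at which its call begins. get_calibration takes no time and is no camera call.
- bot.job_done(): hands the job in, once; it reports no verdict.
The state is a dict: "clock": time; "joint_pos": joint angles; "joint_vel": joint speeds; "tau": joint torques, N m; "eef_pos": TCP position; "tool_rot": TCP orientation; "ft_force": force on the tool from outside, world axes, zero at the start; "ft_torque": the same for the moment, N m; "grip_width": finger opening in m.
Only numpy, scipy, OpenCV 4.12 (cv2) and the standard library are available. Lean on these libraries where they do the work, as an engineer would, in place of code of your own. Each camera call takes 0.05 s, during which the arm holds its last target.

### The job

Help me fit the stay of the tool chest: take the driver (the one with the thick sleeve) out of the pocket-hole jig and stand it upright in the metal cup beside the chest, then let go of it so I can grab it. Then lift the chest lid by its bar handle until you are past the point where its springs take over, without letting it fly open, ease it back until it is just below that point, and finish while still holding it there so that I can drive the screw. Leave the drill in the jig, keep the cup standing where it is, and leave the other things on the bench alone.

Things in the scene. Friction and masses are not known exactly. Their poses are not given: they have to be found in the camera images.
- chest: Fixed birch-plywood tool chest, 225 (x) x 300 (y) x 108 mm high without its lid. Origin: centre of its underside. Its -x side is the front (towards the robot), the lid's hinge runs along y at the rear (+x) top edge.
- lid (a joint): Angle of the chest's lid in rad: 0 shut, growing as the front edge rises; stop at 1.45. Sprung hinge, balance point at 0.80 rad: below about 0.77 the lid falls shut by itself, above about 0.83 the springs lift it by themselves up to the stop. Raising it at the bar takes about 2.5 N from shut, less towards the balance point; near the stop the springs push with about 4 N at the bar. The lid is a 14 mm panel, 310 mm wide.
- lid_bar (a point): Middle of the lid's steel bar handle: a round bar 12 mm thick and 172 mm long, parallel to the chest's y axis, on two posts 70 mm either side of the middle, 48 mm clear of the lid's front edge (centre to edge) in the plane of the lid. It is 276 mm from the hinge axis; with the lid shut it is 115 mm above the bench, at the balance point 313 mm. Moves and turns with the lid.
- lid_hinge (a point): Middle of the lid's hinge axis, 110 mm behind the chest's origin (its +x) and 115 mm above the bench. The axis is the chest's y axis; at lid angle q the bar is at 276*cos(q) mm towards the chest's -x and 276*sin(q) mm above the hinge.
- jig: Fixed pocket-hole jig on the bench: grey base 110 x 150 mm, blue guide block 105 mm wide whose two open guides (10 mm bore, 85 mm long, mouths 60 mm apart along the jig's y) lean 15 degrees from vertical, tops towards the jig's -x (the robot). A low toggle clamp (up to 70 mm high) is behind it. Origin: on the bench under the block. The guide mouths lie at x = -10, y = +30 or -30, z = 100 mm in its frame.
- driver: Loose steel driver with a bit holder, 165 mm long, about 0.1 kg: a sleeve 14 mm thick and 70 mm long, above it a 7 mm hex shank 20 mm long, below it an 8 mm bit rod 75 mm long. It stands in one of the two guides (which one varies), the sleeve's lower end resting on the guide's mouth. Origin: on its axis at the lower end of the sleeve; its z axis runs along it, towards the shank (up).
- driver_sleeve (a point): Point on the driver's axis 48 mm above its origin, a good place to grasp the sleeve.
- driver_tip (a point): Lower end of the driver's bit rod, 75 mm below its origin along its axis.
- drill: Loose steel step drill standing in the other guide: 9 mm thick with a dark stop collar 20 mm wide and 14 mm high that rests on the guide's mouth, and a bare 9 mm shank 62 mm long above the collar. Origin: on its axis under the collar; z along it, up. Stays in the jig.
- cup: Round metal cup standing loose on the bench, about 0.5 kg, 60 mm outside and 54 mm inside diameter, 90 mm high. Origin: centre of its underside; z up.
- cup_floor (a point): Centre of the cup's inner floor, 6 mm above its underside.
- cup_rim (a point): Centre of the cup's mouth, 90 mm above its underside.
- tape: Bystander: black tape measure, 72 x 66 x 36 mm, lying flat. Origin under its centre.
- glue: Bystander: white glue bottle, 60 mm wide, 170 mm high. Origin under its centre.
- offcut: Bystander: plywood offcut, 140 x 70 x 19 mm. Origin under its centre.
- square: Bystander: flat try square, dark wooden stock 90 mm, steel blade 120 mm, 16 mm high. Origin under the stock's centre.
- pencil: Bystander: flat carpenter's pencil, 176 x 13 x 8 mm, lying on the bench. Origin under its centre.
- screws: Bystander: open grey tray of screws, 100 x 75 x 30 mm. Origin under its centre.
- clamp: Bystander: steel bar clamp lying flat, 310 mm long with its wooden handle, 20 mm high. Origin under the bar, 60 mm from its handle end.
Mind the look-alikes: they are no part of the job. There is more than one size of the cup; the one meant has the size given above.

How it is judged:
On the way, in this order (a step that is already met when the one before it is completed fails the run):
1. the driver stands in the cup, released (horizontal distance between driver_tip and cup_floor below 0.03 m and z of driver_tip in the frame of cup_floor below 0.012 m and angle between driver's own z axis and vertical below 0.55 rad and contact force between the fingers and driver below 0.1 N), for 0.2 s.
2. the lid, held by the fingers, is past its balance point (value of joint lid above 0.85 rad and contact force between the fingers and lid above 0.2 N), for 0.1 s.
At the end, for the whole second after the job is handed in: Fingers hold the lid still at 0.55 to 0.775 rad (just below balance, where it would fall shut if let go), propped by neither driver nor cup; driver released, tip within 12 mm of the cup's floor, lean under 0.55 rad; cup upright within 40 mm of its start; drill in its guide (within 15 mm) (value of joint lid between 0.55 and 0.775 rad and velocity of joint lid between -0.08 and 0.08 rad/s and contact force between the fingers and lid above 0.2 N and contact force between each of driver, cup and lid below 0.1 N and horizontal distance between driver_tip and cup_floor below 0.03 m and z of driver_tip in the frame of cup_floor below 0.012 m and angle between driver's own z axis and vertical below 0.55 rad and linear speed of driver below 0.05 m/s and angle between cup's own z axis and vertical below 0.1 rad and distance of cup from where it was at the start of the episode below 0.04 m and distance of drill from where it was at the start of the episode below 0.015 m); the arm keeps its last pose, push and grip.
It fails at once if the lid flies open (beyond 1.2 rad) (value of joint lid above 1.2 rad).
It fails at once if the cup tips over (angle between cup's own z axis and vertical above 0.5 rad).
It fails at once if the drill is pulled out of the jig (distance of drill from where it was at the start of the episode above 0.03 m).
It fails at once if a bystander is pushed more than 30 mm (distance of any of tape, glue, offcut, square, pencil, screws, clamp from where it was at the start of the episode above 0.03 m).
It also fails if it takes over 69 s, if anything falls off the work surface, if the arm or the gripper's body presses on something with over 40 N, if the wrist force passes 120 N, or if a joint passes its speed limit or range.

## Working session

There is one attempt and no reset: what is moved stays moved. The work goes in short steps, Python scripts to look and compute and a tool call to move; the robot and the scene stay as the last step left them, time stands still between calls to the robot, and variables do not carry over. Pictures are saved under pics/ and viewed, and the job is handed in when it is done.

Besides the shell and the picture viewer there is one more tool, called after "Emit:" as name(argument=value, ...) on one line, values as JSON. arm_command: Moves the arm, as the interface text tells. Its arguments: {"type":"object","properties":{"moves":{"type":"array"}},"required":["moves"]}

```bash
mkdir -p pics; ls; python3 - <<'E'
from workcell import bot
import cv2,numpy as np
for n in("scene","top"):
    im=bot.camera(n); cv2.imwrite(f"pics/{n}0.png",im[:,:,::-1])
    c=bot.get_calibration(n); print(n,{k:np.round(v,4).tolist() if not isinstance(v,str) else v for k,v in c.items()})
o=bot.get_obs(); print(o)
E
```

```text
pics
scene {'mtx': [[504.9142, 0.0, 320.6974], [0.0, 504.9142, 204.029], [0.0, 0.0, 1.0]], 'world_from_camera': [[0.5204, -0.5679, 0.6377, 1.4106], [0.8539, 0.3494, -0.3857, -0.4796], [-0.0038, 0.7452, 0.6668, 1.0503], [0.0, 0.0, 0.0, 1.0]]}
top {'mtx': [[459.8017, 0.0, 322.1846], [0.0, 459.8017, 196.2728], [0.0, 0.0, 1.0]], 'world_from_camera': [[-0.0139, 0.995, -0.099, 0.43], [-0.9998, -0.0123, 0.017, 0.0363], [0.0157, 0.0992, 0.9949, 1.2788], [0.0, 0.0, 0.0, 1.0]]}
{'clock': 0.1, 'joint_pos': array([ 1.30698800e+00,  2.41340222e-01,  3.86530190e-03,  1.33522229e+00,
       -1.02946444e-05,  1.57081292e+00]), 'joint_vel': array([-0.0013386 , -0.00360951,  0.00330769,  0.00148047,  0.00114378,
       -0.00062938]), 'tau': array([ 4.25931048e-04, -3.73138547e+01,  2.53010041e+01,  1.08952430e-02,
        8.42100098e-05, -1.30372353e-06]), 'eef_pos': array([0.13031767, 0.48246792, 0.40390282]), 'tool_rot': array([-0.43030226,  0.56195232,  0.42947929,  0.56088956]), 'ft_force': array([-0.40184899,  0.40322373,  0.29430998]), 'ft_torque': array([-0.02783364, -0.04888552,  0.029005  ]), 'grip_width': 0.0855144447321051}
```

View pics/scene0.png

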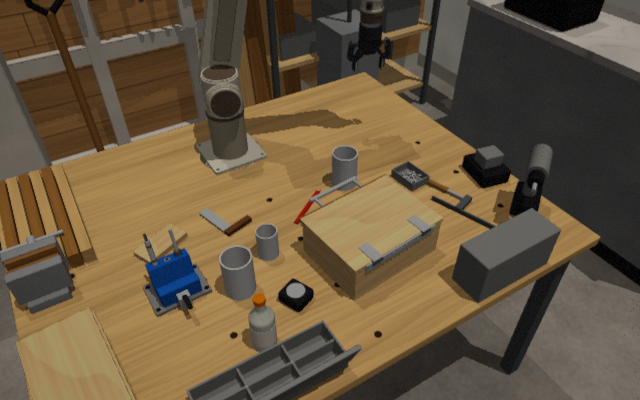

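View pics/top0.png

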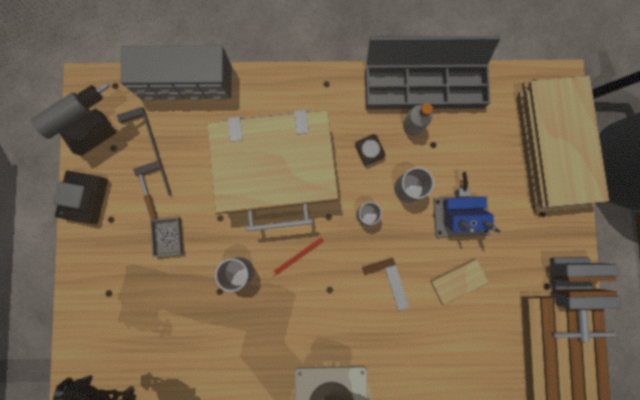

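```bash
cat > h.py <<'E'
import numpy as np,cv2
from workcell import bot
C={n:bot.get_calibration(n) for n in("scene","top")}
def ray(n,u,v):
    c=C[n];K=np.array(c["mtx"]);T=np.array(c["world_from_camera"])
    d=np.array([(u-K[0,2])/K[0,0],-(v-K[1,2])/K[1,1],-1.]);return T[:3,3],T[:3,:3]@d
def onz(n,u,v,z):
    o,d=ray(n,u,v);return o+d*(z-o[2])/d[2]
def proj(n,p):
    c=C[n];K=np.array(c["mtx"]);T=np.array(c["world_from_camera"])
    q=T[:3,:3].T@(np.array(p)-T[:3,3]);q=q*[1,-1,-1];w=K@q;return w[:2]/w[2]
def tri(us,ut):
    A=np.zeros((3,3));b=np.zeros(3)
    for n,u in(("scene",us),("top",ut)):
        o,d=ray(n,*u);d=d/np.linalg.norm(d);P=np.eye(3)-np.outer(d,d);A+=P;b+=P@o
    x=np.linalg.solve(A,b);return x,[np.round(proj("scene",x)-us,1),np.round(proj("top",x)-ut,1)]
def crop(src,dst,x0,y0,x1,y1,s):
    im=cv2.imread(src)[y0:y1,x0:x1];cv2.imwrite(dst,cv2.resize(im,None,fx=s,fy=s,interpolation=cv2.INTER_CUBIC))
E
python3 - <<'E'
from h import *
crop("pics/scene0.png","pics/s_jig.png",130,210,290,310,5)
crop("pics/top0.png","pics/t_jig.png",350,160,510,260,5)
crop("pics/top0.png","pics/t_ch.png",200,100,350,250,4)
crop("pics/scene0.png","pics/s_ch.png",290,130,450,290,4)
E
```

```text
(no output)
```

View pics/s_jig.png

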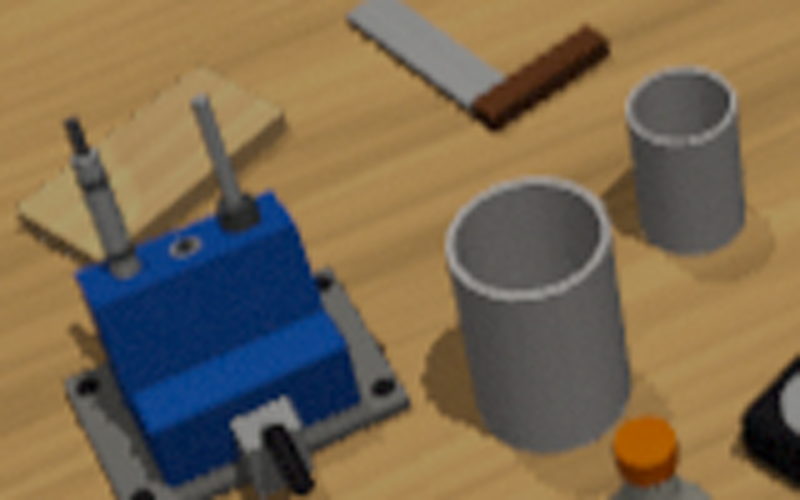

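View pics/t_jig.png

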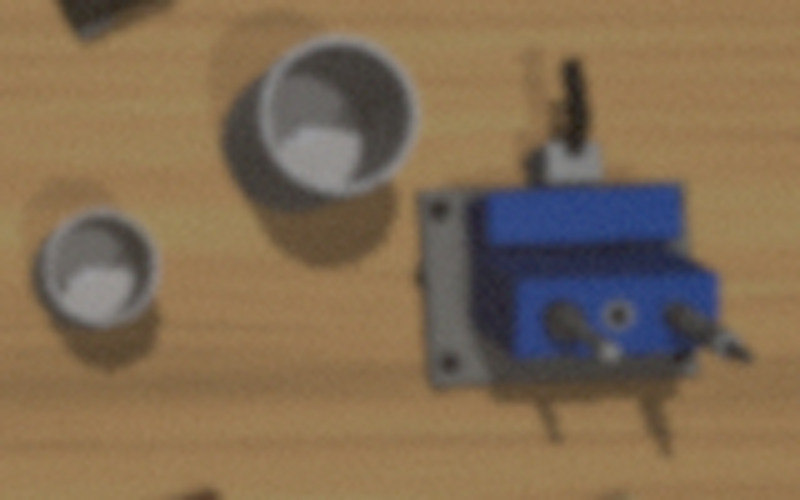

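View pics/t_ch.png

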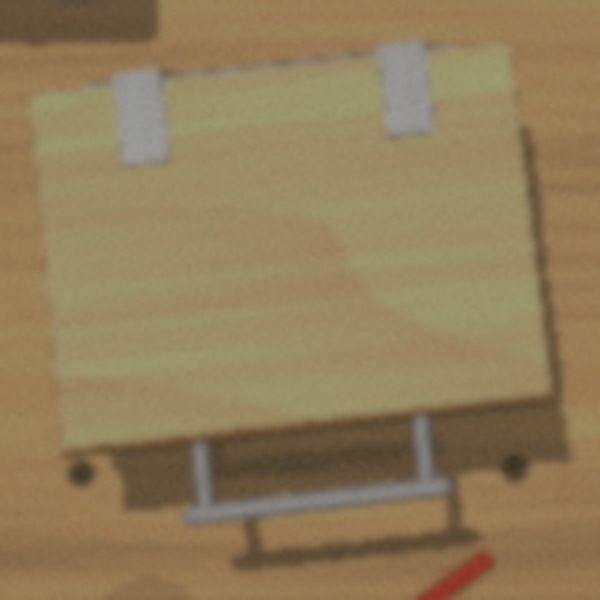

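View pics/s_ch.png

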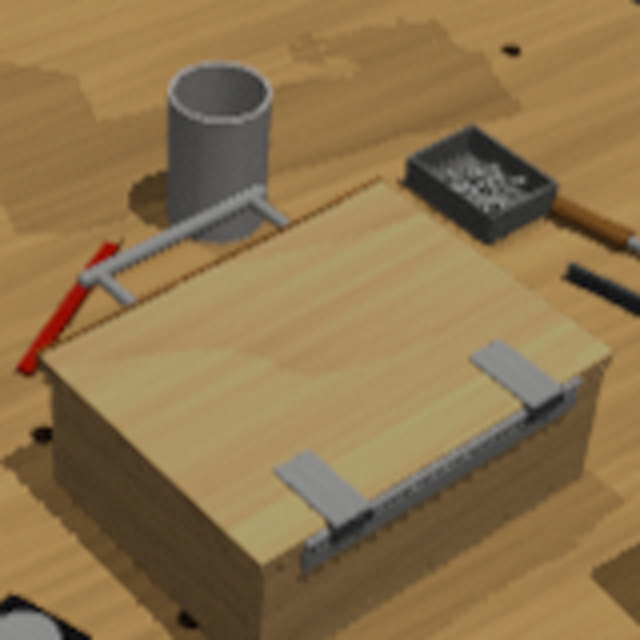

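```bash
python3 - <<'E'
from h import *
np.set_printoptions(precision=4,suppress=True)
for k,s,t in [("drv mouth",(154.8,263.4),(486,223.6)),("drv top",(144.4,234.4),(498,230.4)),("drill collar",(178,252.5),(463,224.5)),("drill top",(170.2,230),(472,230.4)),("midhole",(167.2,259),(473.6,223.2)),
 ("cuprim",(266.4,231.4),(369.8,213.4)),("barL",(313,199),(313,221.25)),("barR",(355.5,177.5),(246.75,229))]:
    print(k,*tri(s,t))
print("cup z.09",onz("top",369.8,213.4,.09),onz("scene",266.4,231.4,.09))
for u in((246.75,229),(313,221.25)):print("bar z.115",onz("top",*u,.115))
for u in((313,199),(355.5,177.5)):print("bar sc z.115",onz("scene",*u,.115))
for u in((486,223.6),(463,224.5)):print("mouth z.10",onz("top",*u,.1))
a=onz("top",350+38/5,213,.09);b=onz("top",350+160/5,213,.09);print("cup dia",a-b)
# hinge / lid corners at z~.122
for u in((208.5,124),(327.5,110.5),(338,198.5),(216,212)):print("lid",onz("top",*u,.122))
E
```

```text
drv mouth [ 0.4725 -0.4016  0.1002] [array([-1.4, -0.2]), array([-1.3, -0.5])]
drv top [ 0.4523 -0.3998  0.1844] [array([-0.7, -0.1]), array([-0.6, -0.2])]
drill collar [ 0.4711 -0.3404  0.1042] [array([-1.5, -0.1]), array([-1.4, -0.5])]
drill top [ 0.4541 -0.3407  0.1704] [array([-1.3, -0.2]), array([-1.2, -0.5])]
midhole [ 0.4739 -0.37    0.0995] [array([-1.2, -0.1]), array([-1.2, -0.4])]
cuprim [ 0.5034 -0.1056  0.0842] [array([-0.8, -0. ]), array([-0.7, -0.4])]
barL [0.4858 0.0466 0.1173] [array([-2.5,  0.1]), array([-2.4, -1.3])]
barR [0.4663 0.2099 0.1124] [array([-0.7,  0.1]), array([-0.7, -0.4])]
cup z.09 [ 0.5021 -0.1069  0.09  ] [ 0.51   -0.1061  0.09  ]
bar z.115 [0.4652 0.2076 0.115 ]
bar z.115 [0.4826 0.0405 0.115 ]
bar sc z.115 [0.4867 0.054  0.115 ]
bar sc z.115 [0.4697 0.2099 0.115 ]
mouth z.10 [ 0.4713 -0.4048  0.1   ]
mouth z.10 [ 0.4698 -0.3452  0.1   ]
cup dia [0.0008 0.0634 0.    ]
lid [0.7345 0.3048 0.122 ]
lid [ 0.767  -0.0003  0.122 ]
lid [ 0.5389 -0.0234  0.122 ]
lid [0.5087 0.2837 0.122 ]
```

```bash
cat >> h.py <<'E'
from scipy.spatial.transform import Rotation as Ro
np.set_printoptions(precision=4,suppress=True)
def st():
    o=bot.get_obs();R=Ro.from_quat(o["tool_rot"]).as_matrix();p=np.array(o["eef_pos"]);return o,p,R
def frame(x,z):
    x=np.array(x,float);x/=np.linalg.norm(x);z=np.array(z,float);z-=x*(x@z);z/=np.linalg.norm(z);return np.stack([x,np.cross(z,x),z],1)
def goto(g,Rg=None,tcp=False):
    "g = grasp point; prints rot in tool axes, then shift in goal tool axes of the TCP"
    o,p,R=st();Rg=R if Rg is None else Rg
    t=np.array(g)-(0 if tcp else .155*Rg[:,0])
    r=Ro.from_matrix(R.T@Rg).as_rotvec()
    print("rot",r,"rows>=%.1f"%(np.linalg.norm(r)/.125),"shift(goal axes)",Rg.T@(t-p),"shift(cur axes)",R.T@(t-p),"rows>=%.1f"%(np.linalg.norm(t-p)/.0417),"tcp goal",t)
def rep():
    o,p,R=st();print("t",o["clock"],"tcp",p,"grasp",p+.155*R[:,0],"\nx",R[:,0],"z",R[:,2],"q",o["joint_pos"],"F",o["ft_force"],"w",o["grip_width"])
E
python3 - <<'E'
from h import *
rep()
s=np.sin(np.radians(15));c=np.cos(np.radians(15))
for sg in(1,-1):
    goto([.46,-.4035,.25],frame([s,0,-c],[sg*c,0,sg*s]))
goto([.40,0,.25])
E
```

```text
t 0.1 tcp [0.1303 0.4825 0.4039] grasp [0.1302 0.4822 0.2489] 
x [-0.0005 -0.0018 -1.    ] z [ 0.2608  0.9654 -0.0019] q [ 1.307   0.2413  0.0039  1.3352 -0.      1.5708] F [-0.4018  0.4032  0.2943] w 0.0855144447321051
rot [ 1.2993 -0.225  -0.1698] rows>=10.6 shift(goal axes) [ 0.079  -0.886   0.2786] shift(cur axes) [ 0.0057 -0.5106 -0.7798] rows>=22.4 tcp goal [ 0.4199 -0.4035  0.3997]
rot [-1.8225  0.1824 -0.2417] rows>=14.8 shift(goal axes) [ 0.079   0.886  -0.2786] shift(cur axes) [ 0.0057 -0.5106 -0.7798] rows>=22.4 tcp goal [ 0.4199 -0.4035  0.3997]
rot [0. 0. 0.] rows>=0.0 shift(goal axes) [-0.0003 -0.3862 -0.3952] shift(cur axes) [-0.0003 -0.3862 -0.3952] rows>=13.2 tcp goal [0.4001 0.0003 0.405 ]
```

Emit:
arm_command(moves=[-0.001, -0.024, -0.025, 0, 0, 0, -1, -0.001, -0.024, -0.025, 0, 0, 0, -1, -0.001, -0.024, -0.025, 0, 0, 0, -1, -0.001, -0.024, -0.025, 0, 0, 0, -1, -0.001, -0.024, -0.025, 0, 0, 0, -1, -0.001, -0.024, -0.025, 0, 0, 0, -1, -0.001, -0.024, -0.025, 0, 0, 0, -1, -0.001, -0.024, -0.025, 0, 0, 0, -1, -0.001, -0.024, -0.025, 0, 0, 0, -1, -0.001, -0.024, -0.025, 0, 0, 0, -1, -0.001, -0.024, -0.025, 0, 0, 0, -1, -0.001, -0.024, -0.025, 0, 0, 0, -1, -0.001, -0.024, -0.025, 0, 0, 0, -1, -0.001, -0.024, -0.025, 0, 0, 0, -1, -0.001, -0.024, -0.025, 0, 0, 0, -1, -0.001, -0.024, -0.025, 0, 0, 0, -1])

```text
clock: 1.43
eef_pos: [0.4038, -0.0203, 0.4156]
tool_rot: [-0.435, 0.561, 0.434, 0.555]
ft_force: [0.2, 0.5, -0.2]
grip_width: 0.0852
```

```bash
python3 - <<'E'
from h import *
rep()
s=np.sin(np.radians(15));c=np.cos(np.radians(15))
goto([.44,-.4035,.23],frame([s,0,-c],[c,0,s]))
E
```

```text
t 1.4333 tcp [ 0.4038 -0.0203  0.4156] grasp [ 0.4029 -0.0214  0.2606] 
x [-0.006  -0.0071 -1.    ] z [ 0.2454  0.9694 -0.0084] q [-0.0478  0.0483 -0.1947  1.3336 -0.0074  0.2001] F [ 0.2269  0.5449 -0.2289] w 0.0852344554718876
rot [ 1.3154 -0.2322 -0.1711] rows>=10.8 shift(goal axes) [ 0.0336 -0.3832 -0.0131] shift(cur axes) [ 0.0386 -0.0904 -0.3721] rows>=9.2 tcp goal [ 0.3999 -0.4035  0.3797]
```

Emit:
arm_command(moves=[0, 0, 0, 0.11, -0.019, -0.014, -1, 0, 0, 0, 0.11, -0.019, -0.014, -1, 0, 0, 0, 0.11, -0.019, -0.014, -1, 0, 0, 0, 0.11, -0.019, -0.014, -1, 0, 0, 0, 0.11, -0.019, -0.014, -1, 0, 0, 0, 0.11, -0.019, -0.014, -1, 0, 0, 0, 0.11, -0.019, -0.014, -1, 0, 0, 0, 0.11, -0.019, -0.014, -1, 0, 0, 0, 0.11, -0.019, -0.014, -1, 0, 0, 0, 0.11, -0.019, -0.014, -1, 0, 0, 0, 0.11, -0.019, -0.014, -1, 0, 0, 0, 0.11, -0.019, -0.014, -1])

```text
clock: 2.43
eef_pos: [0.4053, -0.0293, 0.4094]
tool_rot: [0.029, 0.611, -0.031, 0.79]
ft_force: [0.6, -0.3, 0.6]
grip_width: 0.0855
```

```bash
python3 - <<'E'
from h import *
rep()
s=np.sin(np.radians(15));c=np.cos(np.radians(15))
goto([.43,-.4035,.26],frame([s,0,-c],[c,0,s]))
E
```

```text
t 2.4333 tcp [ 0.4053 -0.0293  0.4094] grasp [ 0.4441 -0.0313  0.2594] 
x [ 0.2506 -0.0131 -0.968 ] z [ 0.9644 -0.0845  0.2507] q [-0.0738 -0.0617 -0.3392  1.0398  0.0054  1.584 ] F [ 0.5796 -0.2901  0.5823] w 0.08546818041188407
rot [-0.0846 -0.008   0.0135] rows>=0.7 shift(goal axes) [-0.0042 -0.3742 -0.0148] shift(cur axes) [ 0.0008 -0.3742  0.0169] rows>=9.0 tcp goal [ 0.3899 -0.4035  0.4097]
```

Emit:
arm_command(moves=[0, -0.0, 0, -0.08, -0.008, 0.013, -1, 0, -0.03, -0.001, 0, 0, 0, -1, 0, -0.03, -0.001, 0, 0, 0, -1, 0, -0.03, -0.001, 0, 0, 0, -1, 0, -0.03, -0.001, 0, 0, 0, -1, 0, -0.03, -0.001, 0, 0, 0, -1, 0, -0.03, -0.001, 0, 0, 0, -1, 0, -0.03, -0.001, 0, 0, 0, -1, 0, -0.03, -0.001, 0, 0, 0, -1, 0, -0.03, -0.001, 0, 0, 0, -1, 0, -0.03, -0.001, 0, 0, 0, -1, 0, -0.03, -0.001, 0, 0, 0, -1, 0, -0.02, -0.001, 0, 0, 0, -1, 0, 0, 0, 0, 0, 0, -1])

```text
clock: 3.6
eef_pos: [0.389, -0.3929, 0.3978]
tool_rot: [0.002, 0.612, 0.004, 0.791]
ft_force: [-0.3, -1.1, 0.4]
grip_width: 0.085
```

```bash
python3 - <<'E'
from h import *
rep()
s=np.sin(np.radians(15));c=np.cos(np.radians(15))
goto([.434,-.4035,.243],frame([s,0,-c],[c,0,s]))
cv2.imwrite("pics/s1.png",bot.camera("scene")[:,:,::-1]);cv2.imwrite("pics/t1.png",bot.camera("top")[:,:,::-1])
crop("pics/s1.png","pics/s1c.png",90,170,250,310,5)
crop("pics/t1.png","pics/t1c.png",420,160,560,280,5)
E
```

```text
t 3.6 tcp [ 0.389  -0.3929  0.3978] grasp [ 0.428  -0.3916  0.2478] 
x [ 0.2513  0.0084 -0.9679] z [0.9679 0.0006 0.2513] q [-0.8356  0.2749  0.0178  1.1475  0.1933  0.7496] F [-0.2762 -1.1383  0.4482] w 0.08498443984515777
rot [ 0.0006 -0.0077 -0.0084] rows>=0.1 shift(goal axes) [ 0.0061 -0.0106  0.0034] shift(cur axes) [ 0.006  -0.0106  0.0034] rows>=0.3 tcp goal [ 0.3939 -0.4035  0.3927]
```

View pics/s1c.png

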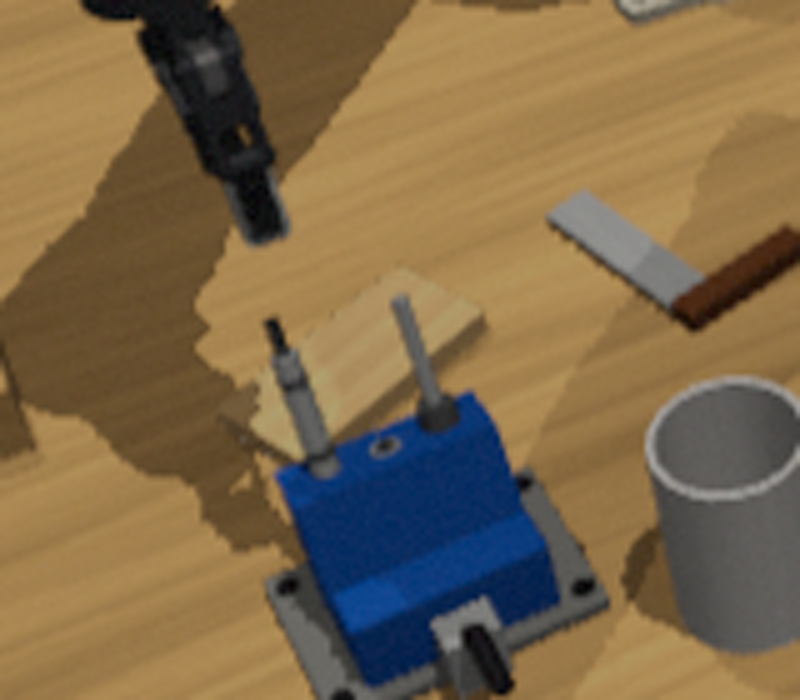

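View pics/t1c.png

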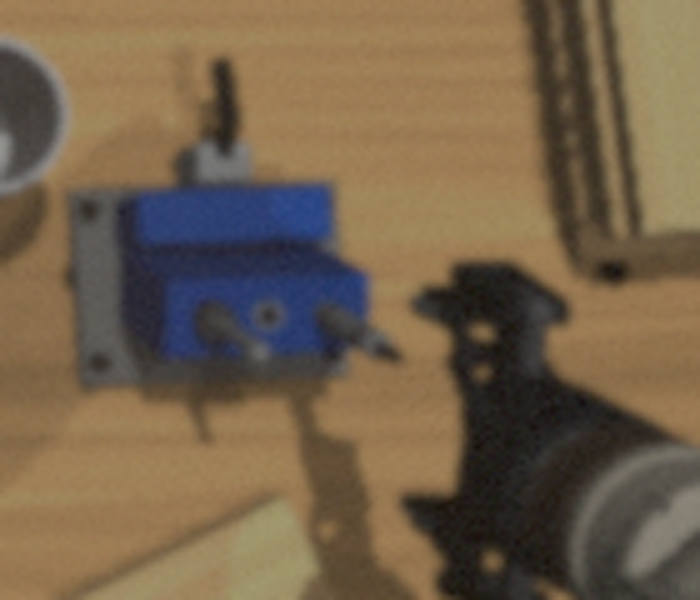

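```bash
python3 - <<'E'
from h import *
o,p,R=st()
for d in(.150,.160,.173):
  for s in(-.0425,.0425,.057,-.057):print(d,s,proj("top",p+R[:,0]*d+R[:,2]*s),proj("scene",p+R[:,0]*d+R[:,2]*s))
print("drv sleeve top etc", proj("top",[.4541,-.4035,.1676]),proj("scene",[.4541,-.4035,.1676]))
E
```

```text
0.15 -0.0425 [504.0412 259.2983] [134.5456 199.2936]
0.15 0.0425 [505.9195 222.2975] [142.5192 212.4026]
0.15 0.057 [506.2447 215.8908] [143.9717 214.7905]
0.15 -0.057 [503.7256 265.517 ] [133.271  197.1981]
0.16 -0.0425 [502.1892 258.0266] [135.8743 202.8347]
0.16 0.0425 [504.026  221.3641] [143.8903 216.0909]
0.16 0.057 [504.344  215.0168] [145.3501 218.505 ]
0.16 -0.057 [501.8805 264.1893] [134.5926 200.7151]
0.173 -0.0425 [499.8334 256.409 ] [137.5859 207.3962]
0.173 0.0425 [501.618  220.1771] [145.6556 220.8396]
0.173 0.057 [501.927  213.9055] [147.1247 223.2869]
0.173 -0.057 [499.5333 262.5004] [136.2951 205.2459]
drv sleeve top etc [496.1152 229.5811] [144.0961 240.2187]
```

Emit:
arm_command(moves=[0.003, -0.006, 0.003, 0, 0, 0, -1, 0.015, -0.005, 0, 0, -0.008, -0.008, -1, 0.02, 0, 0, 0, 0, 0, -1, 0.02, 0, 0, 0, 0, 0, -1, 0.01, 0, 0, 0, 0, 0, -1, 0, 0, 0, 0, 0, 0, -1])

```text
clock: 4.2
eef_pos: [0.4123, -0.396, 0.3319]
tool_rot: [-0.002, 0.608, 0.005, 0.794]
ft_force: [-0.1, -0.4, 0.1]
grip_width: 0.0854
```

```bash
python3 - <<'E'
from h import *
rep()
s=np.sin(np.radians(15));c=np.cos(np.radians(15))
goto([.4596,-.4035,.1464],frame([s,0,-c],[c,0,s]))
cv2.imwrite("pics/s2.png",bot.camera("scene")[:,:,::-1]);cv2.imwrite("pics/t2.png",bot.camera("top")[:,:,::-1])
crop("pics/s2.png","pics/s2c.png",100,180,220,290,6)
crop("pics/t2.png","pics/t2c.png",440,190,550,280,7)
E
```

```text
t 4.2 tcp [ 0.4123 -0.396   0.3319] grasp [ 0.4528 -0.3953  0.1823] 
x [ 0.261   0.0042 -0.9653] z [0.9653 0.0094 0.261 ] q [-0.8088  0.3457 -0.0612  0.9824  0.1929  0.7696] F [-0.0885 -0.3993  0.0807] w 0.08539459071377167
rot [ 0.0094  0.0022 -0.0042] rows>=0.1 shift(goal axes) [ 0.0365 -0.0075 -0.0023] shift(cur axes) [ 0.0364 -0.0076 -0.0025] rows>=0.9 tcp goal [ 0.4195 -0.4035  0.2961]
```

View pics/s2c.png

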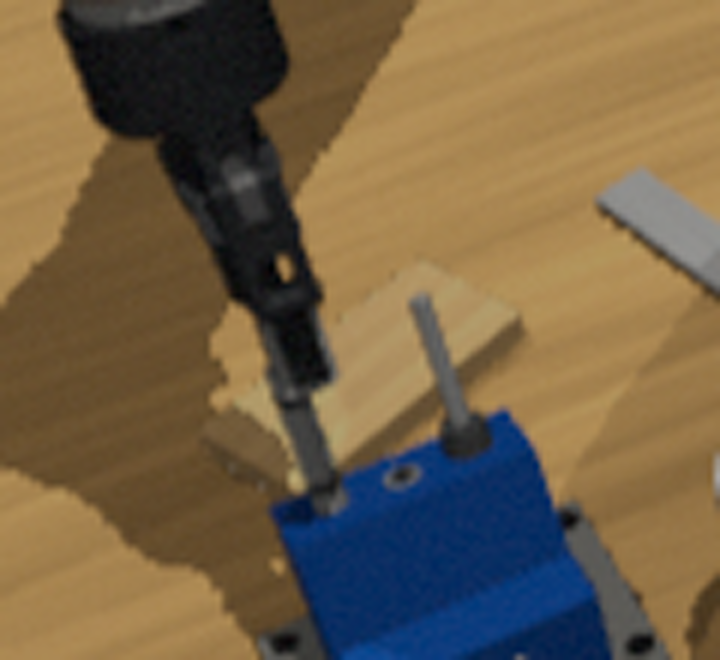

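View pics/t2c.png

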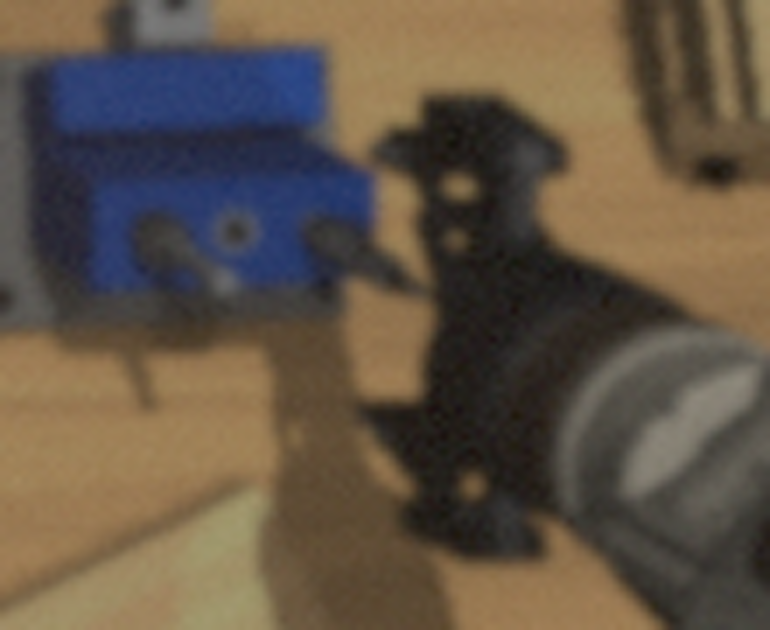

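Emit:
arm_command(moves=[0.012, -0.002, 0, 0, 0, 0, -1, 0.012, -0.002, 0, 0, 0, 0, -1, 0.012, 0, 0, 0, 0, 0, -1, 0.003, 0, 0, 0, 0, 0, -1, 0, 0, 0, 0, 0, 0, -0.3, 0, 0, 0, 0, 0, 0, -0.3, 0, 0, 0, 0, 0, 0, -0.3])

```text
clock: 4.88
eef_pos: [0.4247, -0.402, 0.2979]
tool_rot: [-0.006, 0.605, 0.002, 0.796]
ft_force: [1.1, 0.1, 1.0]
grip_width: 0.0558
```

```bash
python3 - <<'E'
from h import *
rep()
s=np.sin(np.radians(15));c=np.cos(np.radians(15))
goto([.4596,-.4035,.1464],frame([s,0,-c],[c,0,s]))
cv2.imwrite("pics/s3.png",bot.camera("scene")[:,:,::-1]);cv2.imwrite("pics/t3.png",bot.camera("top")[:,:,::-1])
crop("pics/s3.png","pics/s3c.png",100,180,220,290,6)
crop("pics/t3.png","pics/t3c.png",440,190,550,280,7)
E
```

```text
t 4.8833 tcp [ 0.4247 -0.402   0.2979] grasp [ 0.4664 -0.4027  0.1486] 
x [ 0.2687 -0.0041 -0.9632] z [0.9632 0.0116 0.2686] q [-0.8002  0.3933 -0.0867  0.8959  0.1911  0.7783] F [1.0817 0.1286 0.9597] w 0.05577378368124373
rot [0.0116 0.0102 0.0041] rows>=0.1 shift(goal axes) [ 0.0003 -0.0015 -0.0055] shift(cur axes) [ 0.0003 -0.0014 -0.0055] rows>=0.1 tcp goal [ 0.4195 -0.4035  0.2961]
```

View pics/s3c.png

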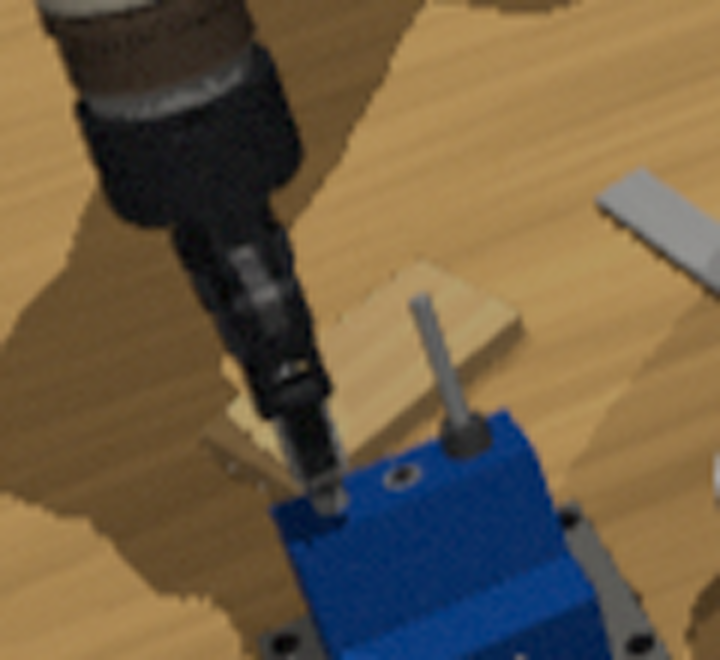

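View pics/t3c.png

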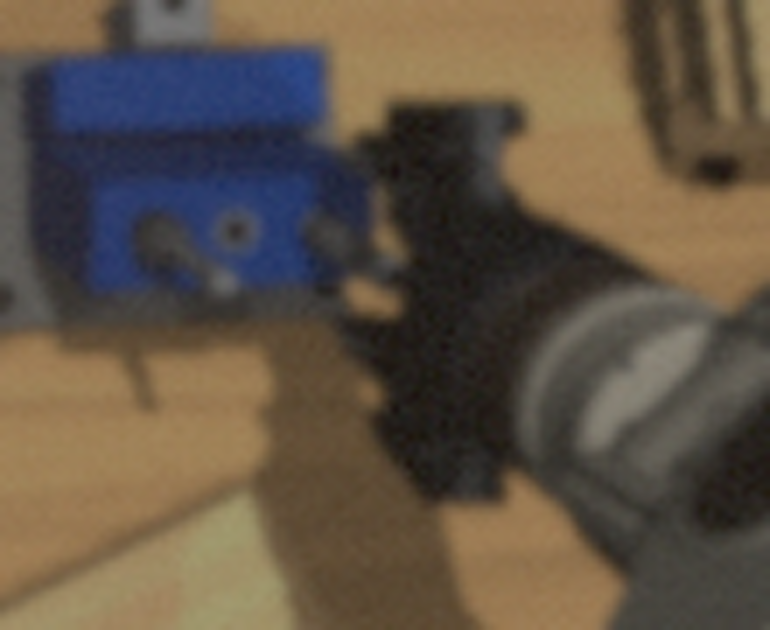

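Emit:
arm_command(moves=[0, 0.006, -0.004, 0, 0, 0, -0.3, 0, 0.001, -0.001, 0, 0, 0, -0.3, 0, 0, 0, 0, 0, 0, 0, 0, 0, 0, 0, 0, 0, 0.2, 0, 0, 0, 0, 0, 0, 0.4, 0, 0, 0, 0, 0, 0, 0.4])

```text
clock: 5.48
eef_pos: [0.4191, -0.3946, 0.2986]
tool_rot: [-0.007, 0.604, 0.001, 0.797]
ft_force: [1.0, 0.5, -0.4]
grip_width: 0.0254
```

```bash
python3 - <<'E'
from h import *
rep()
cv2.imwrite("pics/s4.png",bot.camera("scene")[:,:,::-1]);cv2.imwrite("pics/t4.png",bot.camera("top")[:,:,::-1])
crop("pics/s4.png","pics/s4c.png",100,180,220,290,6)
crop("pics/t4.png","pics/t4c.png",440,190,550,280,7)
E
```

```text
t 5.4833 tcp [ 0.4191 -0.3946  0.2986] grasp [ 0.4611 -0.3956  0.1494] 
x [ 0.2712 -0.0068 -0.9625] z [0.9625 0.0118 0.2711] q [-0.7981  0.3743 -0.1141  0.8833  0.1906  0.781 ] F [ 0.966   0.4581 -0.4242] w 0.02544348739739005
```

View pics/s4c.png

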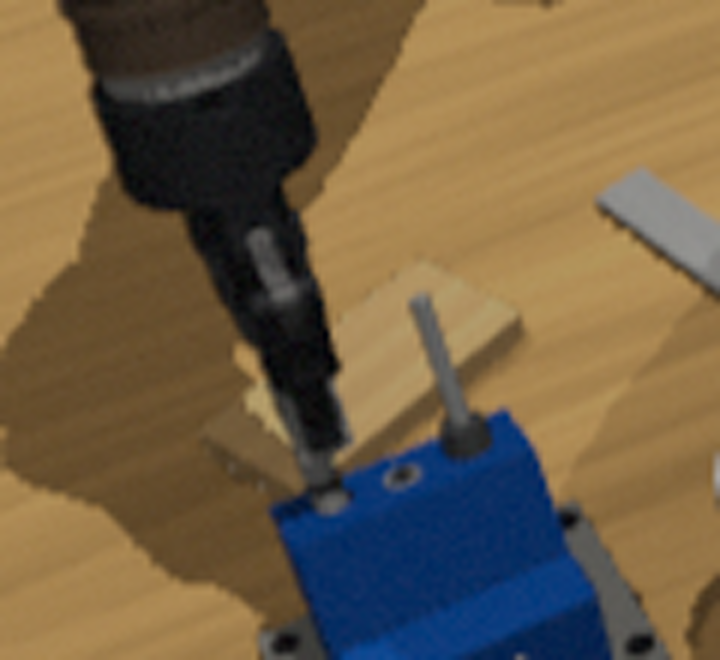

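View pics/t4c.png

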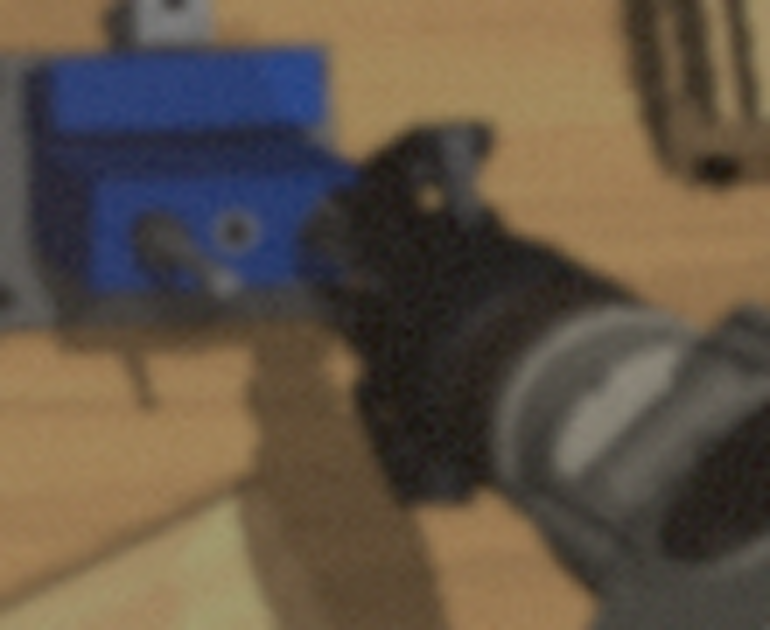

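Emit:
arm_command(moves=[0, 0, 0, 0, 0, 0, 0.6, 0, 0, 0, 0, 0, 0, 0.8, 0, 0, 0, 0, 0, 0, 1, 0, 0, 0, 0, 0, 0, 1, 0, 0, 0, 0, 0, 0, 1, 0, 0, 0, 0, 0, 0, 1])

```text
clock: 6.08
eef_pos: [0.4191, -0.3948, 0.2987]
tool_rot: [-0.007, 0.604, 0.001, 0.797]
ft_force: [-0.3, -0.3, 0.8]
grip_width: 0.0126
```

```bash
python3 - <<'E'
from h import *
rep()
E
```

```text
t 6.0833 tcp [ 0.4191 -0.3948  0.2987] grasp [ 0.4611 -0.3958  0.1495] 
x [ 0.2709 -0.0067 -0.9626] z [0.9626 0.0115 0.2708] q [-0.7983  0.3745 -0.1134  0.8841  0.1905  0.781 ] F [-0.2931 -0.2934  0.7872] w 0.012559242453248578
```

Emit:
arm_command(moves=[-0.008, 0, 0, 0, 0, 0, 1, -0.015, 0, 0, 0, 0, 0, 1, -0.015, 0, 0, 0, 0, 0, 1, -0.015, 0, 0, 0, 0, 0, 1, 0, 0, 0, 0, 0, 0, 1])

```text
clock: 6.5
eef_pos: [0.405, -0.3954, 0.3516]
tool_rot: [-0.008, 0.604, 0.0, 0.797]
ft_force: [-0.7, -0.7, -1.0]
grip_width: 0.0128
```

```bash
python3 - <<'E'
from h import *
rep()
cv2.imwrite("pics/s5.png",bot.camera("scene")[:,:,::-1])
crop("pics/s5.png","pics/s5c.png",100,180,220,290,6)
E
```

```text
t 6.5 tcp [ 0.405  -0.3954  0.3516] grasp [ 0.4471 -0.3966  0.2024] 
x [ 0.2715 -0.0083 -0.9624] z [0.9624 0.0126 0.2714] q [-0.8175  0.3146 -0.054   1.0054  0.1936  0.7609] F [-0.6714 -0.6972 -0.9698] w 0.012816918021540924
```

View pics/s5c.png

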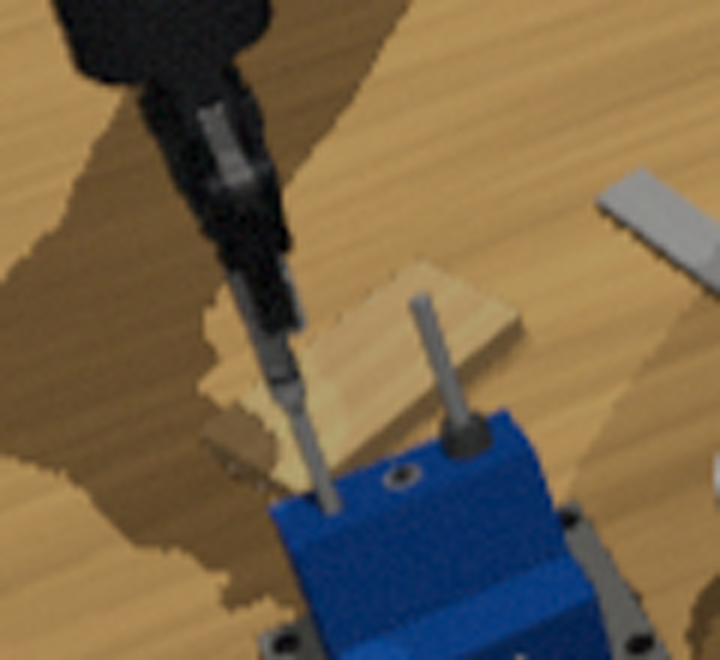

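Emit:
arm_command(moves=[-0.02, 0, 0, 0, 0, 0, 1, -0.025, 0, 0, 0, 0, 0, 1, -0.03, 0, 0, 0, 0, 0, 1, -0.03, 0, 0, 0, 0, 0, 1, -0.03, 0, 0, 0, 0, 0, 1, -0.01, 0, 0, 0, 0, 0, 1, 0, 0, 0, 0, 0, 0, 1])

```text
clock: 7.13
eef_pos: [0.3648, -0.3932, 0.4862]
tool_rot: [-0.003, 0.608, 0.005, 0.794]
ft_force: [0.3, -0.0, -2.1]
grip_width: 0.0128
```

```bash
python3 - <<'E'
from h import *
rep()
goto([.505,-.1063,.35],frame([0,0,-1],[1,0,0]))
cv2.imwrite("pics/s6.png",bot.camera("scene")[:,:,::-1])
E
```

```text
t 7.1333 tcp [ 0.3648 -0.3932  0.4862] grasp [ 0.4052 -0.3924  0.3365] 
x [ 0.2605  0.0047 -0.9655] z [0.9654 0.011  0.2606] q [-0.872   0.2166  0.1688  1.3548  0.2039  0.7045] F [ 0.3242 -0.0445 -2.1488] w 0.012754805696615848
rot [ 0.0116  0.2636 -0.0032] rows>=2.1 shift(goal axes) [-0.0188  0.2869  0.1402] shift(cur axes) [0.0197 0.2852 0.1434] rows>=7.7 tcp goal [ 0.505  -0.1063  0.505 ]
```

View pics/s6.png

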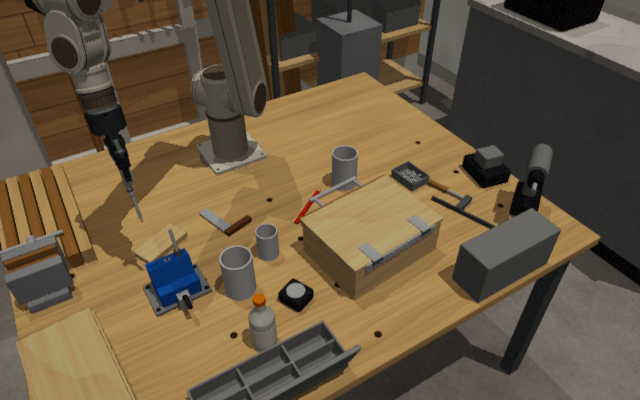

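Emit:
arm_command(moves=[0, 0, 0, 0.004, 0.066, 0, 1, 0, 0, 0, 0.004, 0.066, 0, 1, 0, 0, 0, 0.004, 0.066, 0, 1, 0, 0, 0, 0, 0.066, 0, 1, 0, 0.01, 0.005, 0, 0, 0, 1, 0, 0.02, 0.01, 0, 0, 0, 1, 0, 0.02, 0.01, 0, 0, 0, 1, 0, 0.02, 0.01, 0, 0, 0, 1, 0, 0.02, 0.01, 0, 0, 0, 1, 0, 0.02, 0.01, 0, 0, 0, 1, 0, 0.02, 0.01, 0, 0, 0, 1, 0, 0.02, 0.01, 0, 0, 0, 1, 0, 0.02, 0.01, 0, 0, 0, 1, 0, 0.02, 0.01, 0, 0, 0, 1, 0, 0.02, 0.01, 0, 0, 0, 1, 0, 0.02, 0.01, 0, 0, 0, 1, 0, 0.02, 0.01, 0, 0, 0, 1, 0, 0.01, 0.005, 0, 0, 0, 1, 0, 0, 0, 0, 0, 0, 1])

```text
clock: 8.77
eef_pos: [0.5035, -0.11, 0.4513]
tool_rot: [0.015, 0.719, 0.018, 0.695]
ft_force: [0.0, -0.9, -0.6]
grip_width: 0.0123
```

```bash
python3 - <<'E'
from h import *
rep()
goto([.505,-.1063,.27],frame([0,0,-1],[1,0,0]))
E
```

```text
t 8.7667 tcp [ 0.5035 -0.11    0.4513] grasp [ 0.4982 -0.1028  0.2965] 
x [-0.0343  0.0465 -0.9983] z [ 0.9994  0.0047 -0.0341] q [-0.2246  0.2781  0.1742  1.5108  0.0377  1.3415] F [ 0.0066 -0.9292 -0.65  ] w 0.012330590182369141
rot [ 0.0039 -0.0342 -0.0466] rows>=0.5 shift(goal axes) [0.0263 0.0037 0.0015] shift(cur axes) [0.0263 0.0025 0.0024] rows>=0.6 tcp goal [ 0.505  -0.1063  0.425 ]
```

Level it, lower to just above the rim and look.

Emit:
arm_command(moves=[0, 0, 0, 0.004, -0.034, -0.047, 1, 0.013, 0.002, 0.001, 0, 0, 0, 1, 0.013, 0.001, 0, 0, 0, 0, 1, 0, 0, 0, 0, 0, 0, 1])

```text
clock: 9.1
eef_pos: [0.5037, -0.1067, 0.4213]
tool_rot: [-0.001, 0.708, -0.0, 0.707]
ft_force: [0.1, 0.3, -1.9]
grip_width: 0.0122
```

```bash
python3 - <<'E'
from h import *
rep()
goto([.505,-.1063,.25],frame([0,0,-1],[1,0,0]))
cv2.imwrite("pics/s7.png",bot.camera("scene")[:,:,::-1]);cv2.imwrite("pics/t7.png",bot.camera("top")[:,:,::-1])
crop("pics/s7.png","pics/s7c.png",190,110,330,280,4)
crop("pics/t7.png","pics/t7c.png",330,170,430,260,7)
E
```

```text
t 9.1 tcp [ 0.5037 -0.1067  0.4213] grasp [ 0.5035 -0.107   0.2663] 
x [-0.0012 -0.0018 -1.    ] z [ 1.      0.0017 -0.0012] q [-0.2082  0.2643  0.0794  1.3867 -0.002   1.3609] F [ 0.1354  0.2854 -1.8875] w 0.012218628465358606
rot [ 0.0017 -0.0012  0.0018] rows>=0.0 shift(goal axes) [0.0163 0.0004 0.0013] shift(cur axes) [0.0163 0.0004 0.0013] rows>=0.4 tcp goal [ 0.505  -0.1063  0.405 ]
```

View pics/s7c.png

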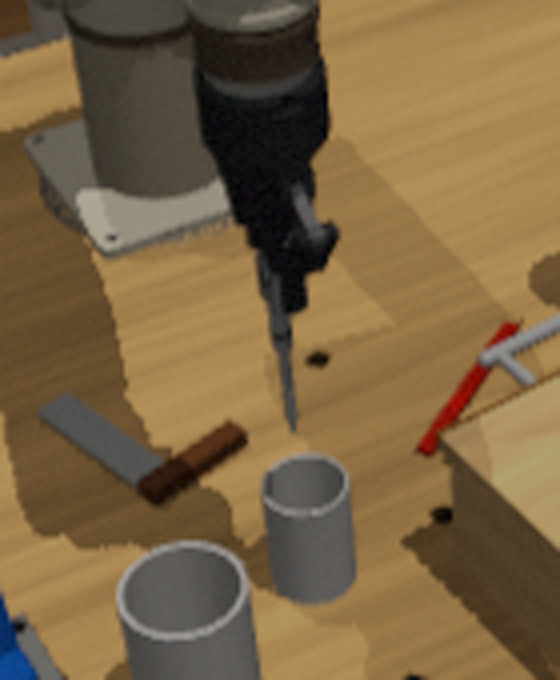

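View pics/t7c.png

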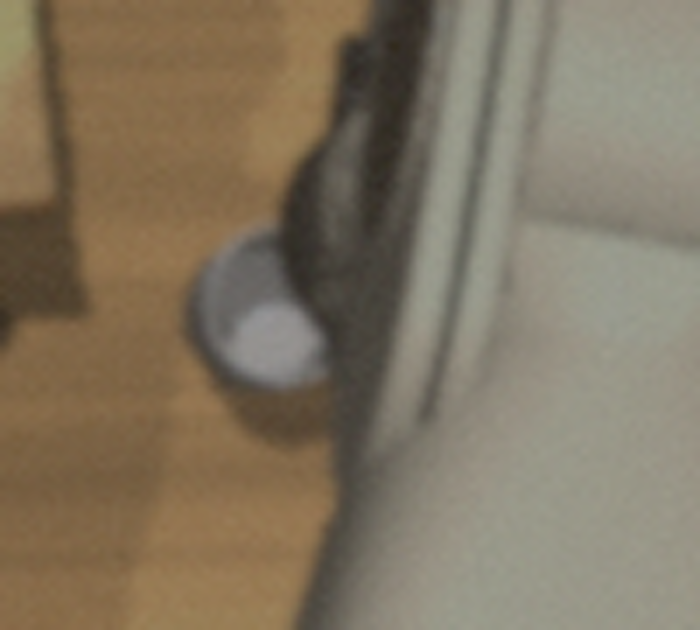

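```bash
python3 - <<'E'
from h import *
o,p,R=st();g=p+.155*R[:,0]
for d in(0,.048,.123):print(d,proj("scene",g+d*R[:,0]))
print(proj("scene",[.505,-.1063,.09]),proj("scene",[.505,-.1063,.0]),onz("scene",263.25,217.5,.1435),onz("scene",260.75,193.75,.2185))
E
```

```text
0 [259.4071 178.8192]
0.048 [260.9872 193.647 ]
0.123 [263.3037 215.3847]
[265.4883 230.3226] [267.9385 253.0319] [ 0.5097 -0.1106  0.1435] [ 0.5023 -0.1073  0.2185]
```

Emit:
arm_command(moves=[0.015, 0.002, 0.001, 0, 0, 0, 1, 0.015, 0, 0, 0, 0, 0, 1, 0.015, 0, 0, 0, 0, 0, 1, 0, 0, 0, 0, 0, 0, 1])

```text
clock: 9.53
eef_pos: [0.5057, -0.1076, 0.381]
tool_rot: [-0.0, 0.704, -0.002, 0.71]
ft_force: [-0.6, 0.6, -1.9]
grip_width: 0.0125
```

```bash
python3 - <<'E'
from h import *
rep()
goto([.505,-.1053,.132],frame([0,0,-1],[1,0,0]))
cv2.imwrite("pics/s8.png",bot.camera("scene")[:,:,::-1])
crop("pics/s8.png","pics/s8c.png",190,110,330,280,4)
E
```

```text
t 9.5333 tcp [ 0.5057 -0.1076  0.381 ] grasp [ 0.507  -0.1082  0.226 ] 
x [ 0.0087 -0.0038 -1.    ] z [ 1.     -0.0025  0.0088] q [-0.2092  0.2813 -0.0031  1.277  -0.0019  1.364 ] F [-0.5583  0.6249 -1.9364] w 0.012461868110031903
rot [-0.0025  0.0087  0.0038] rows>=0.1 shift(goal axes) [ 0.094   0.0023 -0.0007] shift(cur axes) [ 0.094   0.0027 -0.0015] rows>=2.3 tcp goal [ 0.505  -0.1053  0.287 ]
```

View pics/s8c.png

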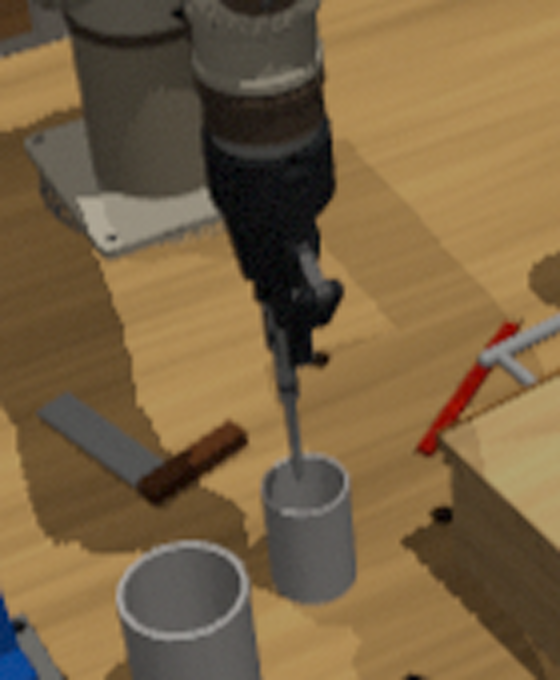

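Emit:
arm_command(moves=[0.004, 0.003, -0.001, 0, 0.008, 0.004, 1, 0.015, 0.002, 0, 0, 0, 0, 1, 0.02, 0, 0, 0, 0, 0, 1, 0.02, 0, 0, 0, 0, 0, 1, 0.015, 0, 0, 0, 0, 0, 1, 0.006, 0, 0, 0, 0, 0, 1, 0, 0, 0, 0, 0, 0, 1])

```text
clock: 10.17
eef_pos: [0.509, -0.1042, 0.3096]
tool_rot: [0.001, 0.701, -0.003, 0.714]
ft_force: [0.4, -0.5, -1.5]
grip_width: 0.0125
```

```bash
python3 - <<'E'
from h import *
rep()
cv2.imwrite("pics/s9.png",bot.camera("scene")[:,:,::-1])
crop("pics/s9.png","pics/s9c.png",190,110,330,280,4)
E
```

```text
t 10.1667 tcp [ 0.509  -0.1042  0.3096] grasp [ 0.5118 -0.1045  0.1546] 
x [ 0.0185 -0.0021 -0.9998] z [ 0.9998 -0.0052  0.0185] q [-0.2023  0.3318 -0.1266  1.0938  0.0016  1.3737] F [ 0.3666 -0.4598 -1.5147] w 0.012483649910506144
```

View pics/s9c.png

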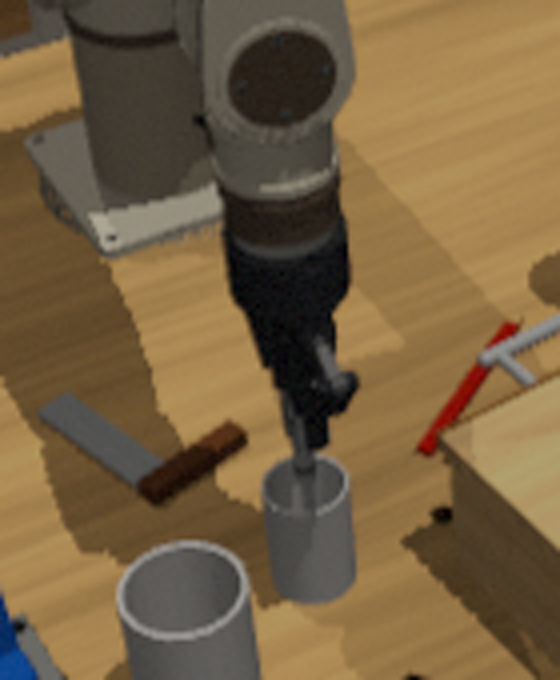

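Emit:
arm_command(moves=[0.002, 0, -0.003, 0, 0.018, 0.002, 1, 0.008, 0, -0.001, 0, 0, 0, 1, 0.008, 0, 0, 0, 0, 0, 1, 0, 0, 0, 0, 0, 0, 1])

```text
clock: 10.55
eef_pos: [0.5066, -0.1046, 0.2952]
tool_rot: [0.001, 0.705, -0.002, 0.71]
ft_force: [-0.4, -0.1, -1.5]
grip_width: 0.0124
```

```bash
python3 - <<'E'
from h import *
rep()
E
```

```text
t 10.55 tcp [ 0.5066 -0.1046  0.2952] grasp [ 0.5077 -0.1048  0.1402] 
x [ 0.0072 -0.0015 -1.    ] z [ 1.     -0.0054  0.0072] q [-0.2036  0.3454 -0.1474  1.0706 -0.      1.3726] F [-0.4289 -0.0733 -1.4719] w 0.012355380730504944
```

Emit:
arm_command(moves=[0.005, 0, 0, 0, 0.006, 0, 1, 0.003, 0, 0, 0, 0, 0, 1, 0, 0, 0, 0, 0, 0, 1])

```text
clock: 10.8
eef_pos: [0.507, -0.1047, 0.2872]
tool_rot: [0.001, 0.706, -0.003, 0.708]
ft_force: [-0.3, -0.1, 1.2]
grip_width: 0.0128
```

Emit:
arm_command(moves=[0.003, 0, 0, 0, 0, 0, 1, 0, 0, 0, 0, 0, 0, 1])

```text
clock: 10.97
eef_pos: [0.5078, -0.105, 0.2873]
tool_rot: [0.001, 0.705, -0.003, 0.709]
ft_force: [-0.4, -0.1, -1.7]
grip_width: 0.0126
```

```bash
python3 - <<'E'
from h import *
rep()
cv2.imwrite("pics/s10.png",bot.camera("scene")[:,:,::-1])
crop("pics/s10.png","pics/s10c.png",220,170,320,270,6)
E
```

```text
t 10.9667 tcp [ 0.5078 -0.105   0.2873] grasp [ 0.5089 -0.1055  0.1323] 
x [ 0.0066 -0.0032 -1.    ] z [ 1.     -0.0054  0.0066] q [-0.2033  0.3553 -0.1556  1.0528 -0.0018  1.3729] F [-0.398  -0.1461 -1.6949] w 0.012634746385265664
```

View pics/s10c.png

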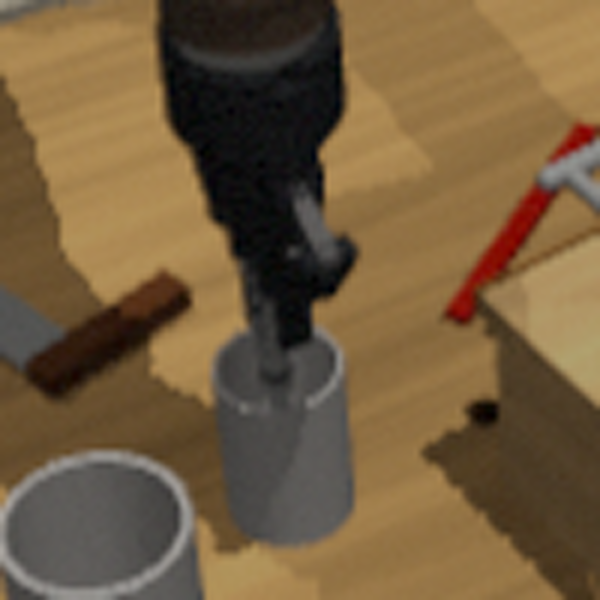

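Emit:
arm_command(moves=[0.004, 0, -0.001, 0, 0, 0, 1, 0, 0, 0, 0, 0, 0, 1])

```text
clock: 11.18
eef_pos: [0.5082, -0.1053, 0.2873]
tool_rot: [0.0, 0.702, -0.004, 0.712]
ft_force: [-1.1, 0.5, -1.5]
grip_width: 0.0128
```

Emit:
arm_command(moves=[0.004, 0, -0.001, 0, 0, 0, 1, 0, 0, 0, 0, 0, 0, 1])

```text
clock: 11.35
eef_pos: [0.5086, -0.1057, 0.2872]
tool_rot: [-0.001, 0.699, -0.004, 0.715]
ft_force: [-0.6, -0.1, -1.5]
grip_width: 0.0126
```

Emit:
arm_command(moves=[0.005, 0, 0, 0, 0.02, 0, 1])

```text
clock: 11.43
eef_pos: [0.5108, -0.106, 0.2862]
tool_rot: [-0.001, 0.703, -0.005, 0.711]
ft_force: [-0.3, 0.8, 34.1]
grip_width: 0.0126
```

Emit:
arm_command(moves=[0.005, 0, 0, 0, 0, 0, 1])

```text
clock: 11.52
eef_pos: [0.5124, -0.1064, 0.2858]
tool_rot: [-0.002, 0.701, -0.006, 0.714]
ft_force: [-10.5, 1.5, 38.5]
grip_width: 0.0126
```

```bash
python3 - <<'E'
from h import *
rep()
E
```

```text
t 11.5167 tcp [ 0.5124 -0.1064  0.2858] grasp [ 0.5153 -0.108   0.1308] 
x [ 0.0185 -0.0102 -0.9998] z [ 0.9998 -0.0054  0.0185] q [-0.2031  0.3599 -0.1532  1.0375 -0.0063  1.3731] F [-10.4616   1.4873  38.4781] w 0.0126174944325926
```

Emit:
arm_command(moves=[-0.001, 0, -0.003, 0, 0.018, 0, 1, 0, 0, -0.002, 0, 0, 0, 1, 0, 0, 0, 0, 0, 0, 1])

```text
clock: 11.77
eef_pos: [0.5079, -0.1064, 0.2881]
tool_rot: [-0.002, 0.706, -0.006, 0.708]
ft_force: [-0.7, -0.2, -1.7]
grip_width: 0.0127
```

```bash
python3 - <<'E'
from h import *
rep()
cv2.imwrite("pics/s11.png",bot.camera("scene")[:,:,::-1])
crop("pics/s11.png","pics/s11c.png",220,170,320,270,6)
E
```

```text
t 11.7667 tcp [ 0.5079 -0.1064  0.2881] grasp [ 0.5084 -0.1081  0.1331] 
x [ 0.0034 -0.0109 -0.9999] z [ 1.     -0.0054  0.0035] q [-0.2039  0.3558 -0.1526  1.0569 -0.01    1.3723] F [-0.7237 -0.2159 -1.7132] w 0.012700462342149981
```

View pics/s11c.png

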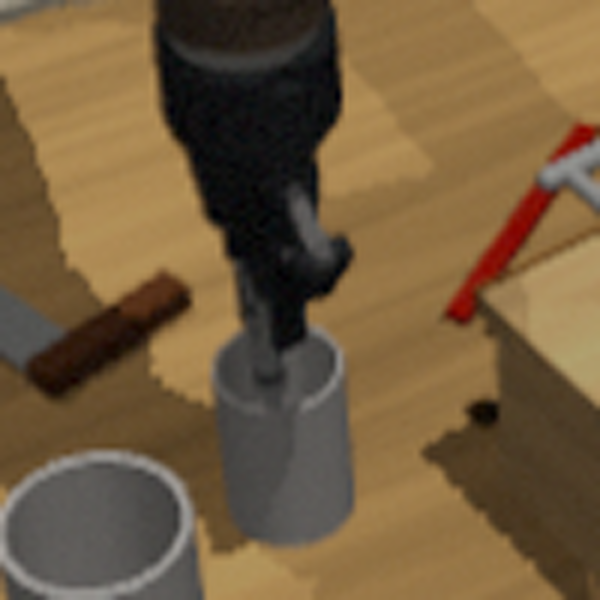

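Emit:
arm_command(moves=[0, 0, 0, 0, 0, 0, 0.65, 0, 0, 0, 0, 0, 0, 0.6, 0, 0, 0, 0, 0, 0, 0.4, 0, 0, 0, 0, 0, 0, 0, 0, 0, 0, 0, 0, 0, -0.5, 0, 0, 0, 0, 0, 0, -1, 0, 0, 0, 0, 0, 0, -1, 0, 0, 0, 0, 0, 0, -1])

```text
clock: 12.48
eef_pos: [0.5075, -0.1062, 0.2842]
tool_rot: [-0.001, 0.708, -0.005, 0.706]
ft_force: [-0.4, 0.9, 0.6]
grip_width: 0.0842
```

```bash
python3 - <<'E'
from h import *
rep()
cv2.imwrite("pics/s12.png",bot.camera("scene")[:,:,::-1])
crop("pics/s12.png","pics/s12c.png",220,170,320,270,6)
E
```

```text
t 12.4833 tcp [ 0.5075 -0.1062  0.2842] grasp [ 0.5072 -0.1077  0.1292] 
x [-0.0019 -0.0096 -1.    ] z [ 1.     -0.0054 -0.0019] q [-0.2039  0.361  -0.1559  1.0539 -0.0098  1.3723] F [-0.4065  0.8665  0.5856] w 0.08415530016784982
```

View pics/s12c.png

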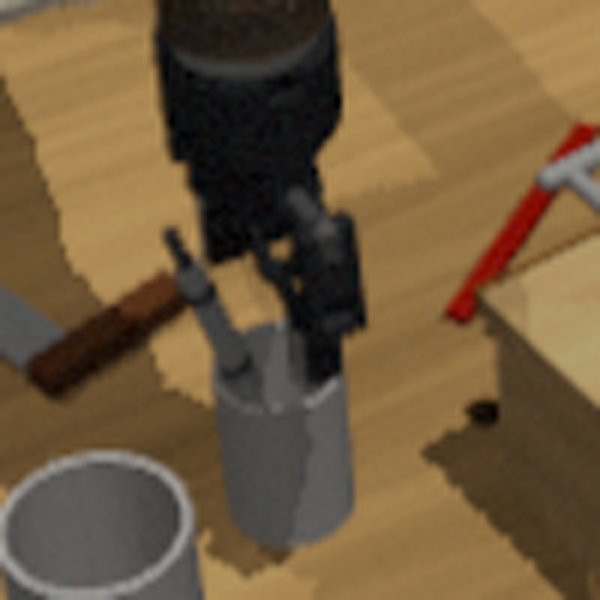

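Emit:
arm_command(moves=[-0.01, 0.004, 0, 0, 0, 0, -1, -0.015, 0.004, 0, 0, 0, 0, -1, -0.02, 0.002, 0, 0, 0, 0, -1, 0, 0, 0, 0, 0, 0, -1])

```text
clock: 12.87
eef_pos: [0.5071, -0.0949, 0.3315]
tool_rot: [-0.001, 0.709, -0.005, 0.706]
ft_force: [1.4, -0.1, 0.5]
grip_width: 0.0852
```

```bash
python3 - <<'E'
from h import *
rep()
cv2.imwrite("pics/s13.png",bot.camera("scene")[:,:,::-1])
crop("pics/s13.png","pics/s13c.png",220,170,320,270,6)
E
```

```text
t 12.8667 tcp [ 0.5071 -0.0949  0.3315] grasp [ 0.5064 -0.0962  0.1765] 
x [-0.0045 -0.0086 -1.    ] z [ 1.     -0.0062 -0.0045] q [-0.1826  0.3165 -0.0874  1.1697 -0.0093  1.3944] F [ 1.4152 -0.0627  0.4996] w 0.08519053323448596
```

View pics/s13c.png

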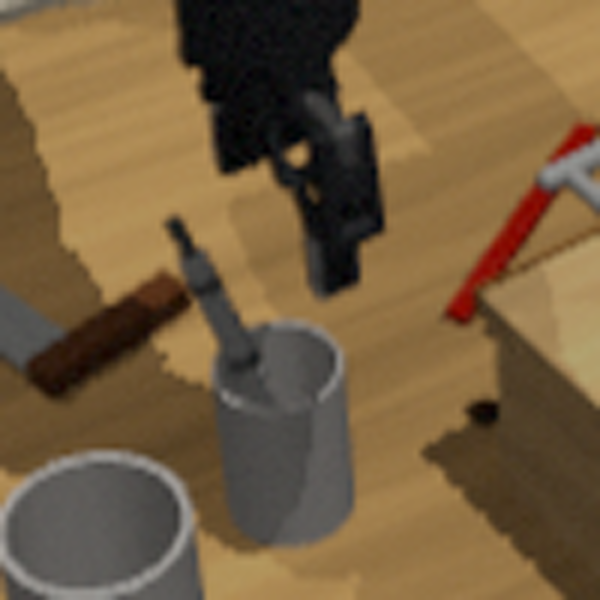

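Emit:
arm_command(moves=[-0.02, 0.005, 0, 0, 0, 0, -1, -0.03, 0.01, 0, 0, 0, 0, -1, -0.02, 0.03, -0.002, 0, 0, 0, -0.4, 0, 0.03, -0.005, 0, 0, 0, 0.1, 0, 0.03, -0.005, 0, 0, 0, 0.1, 0, 0.03, -0.005, 0, 0, 0, 0.1, 0, 0.03, -0.005, 0, 0, 0, 0.1, 0, 0.02, -0.003, 0, 0, 0, 0.1, 0, 0, 0, 0, 0, 0, 0.1])

```text
clock: 13.67
eef_pos: [0.4818, 0.0974, 0.3991]
tool_rot: [0.002, 0.71, -0.007, 0.704]
ft_force: [0.6, -0.1, -0.9]
grip_width: 0.0384
```

```bash
python3 - <<'E'
from h import *
rep()
goto([.475,.127,.2],frame([0,0,-1],[.9946,.1036,0]))
cv2.imwrite("pics/s14.png",bot.camera("scene")[:,:,::-1])
cv2.imwrite("pics/t14.png",bot.camera("top")[:,:,::-1])
E
```

```text
t 13.6667 tcp [0.4818 0.0974 0.3991] grasp [0.4805 0.0964 0.2441] 
x [-0.0089 -0.0064 -0.9999] z [ 0.9999 -0.0129 -0.0089] q [ 0.2007  0.2311 -0.0221  1.3276 -0.0045  1.7844] F [ 0.6004 -0.1353 -0.8996] w 0.03836156998306539
rot [-0.1167 -0.0092  0.006 ] rows>=0.9 shift(goal axes) [ 0.0441  0.0301 -0.0037] shift(cur axes) [ 0.044   0.0298 -0.0068] rows>=1.3 tcp goal [0.475 0.127 0.355]
```

View pics/s14.png

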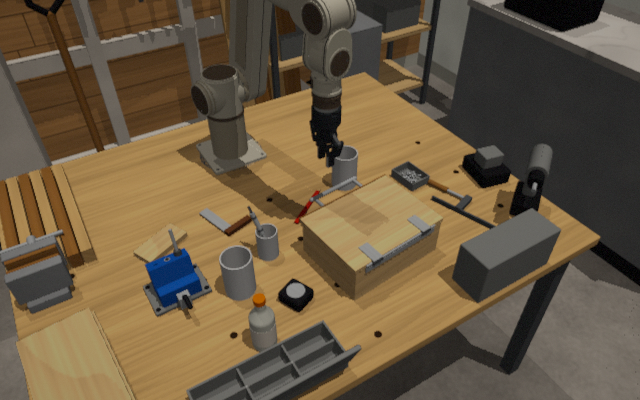

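View pics/t14.png

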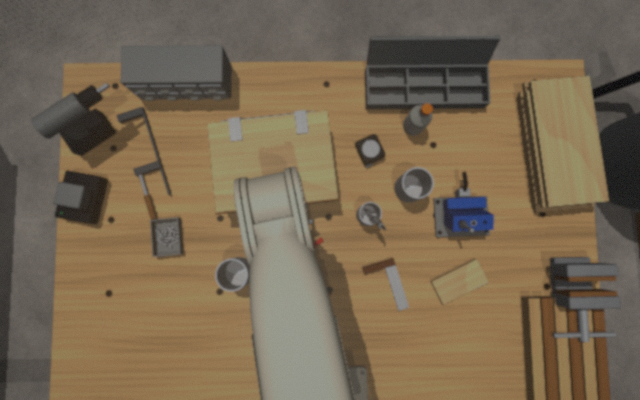

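Emit:
arm_command(moves=[0, 0, 0, -0.115, -0.009, 0.006, 0.1, 0.02, 0.012, -0.002, 0, 0, 0, 0.1, 0.02, 0.012, -0.002, 0, 0, 0, 0.1, 0.015, 0.006, 0, 0, 0, 0, 0.1, 0.01, 0, 0, 0, 0, 0, 0.1, 0, 0, 0, 0, 0, 0, 0.1])

```text
clock: 14.27
eef_pos: [0.4765, 0.1189, 0.3314]
tool_rot: [-0.036, 0.705, 0.032, 0.707]
ft_force: [-0.6, -0.3, -0.5]
grip_width: 0.0381
```

```bash
python3 - <<'E'
from h import *
rep()
goto([.475,.127,.115],frame([0,0,-1],[.9946,.1036,0]))
cv2.imwrite("pics/s15.png",bot.camera("scene")[:,:,::-1])
cv2.imwrite("pics/t15.png",bot.camera("top")[:,:,::-1])
crop("pics/s15.png","pics/s15c.png",280,120,400,230,6)
crop("pics/t14.png","pics/t14c.png",340,180,420,250,8)
print(tri((248.7,206.7),(382.5,229)))
E
```

```text
t 14.2667 tcp [0.4765 0.1189 0.3314] grasp [0.4769 0.1182 0.1764] 
x [ 0.0026 -0.0047 -1.    ] z [0.9954 0.0957 0.0021] q [ 0.2459  0.2682 -0.1552  1.1461 -0.0051  1.7208] F [-0.574  -0.327  -0.5449] w 0.038086650547814425
rot [-0.0079  0.0021  0.0049] rows>=0.1 shift(goal axes) [ 0.0614  0.0082 -0.0007] shift(cur axes) [ 0.0613  0.0085 -0.0009] rows>=1.5 tcp goal [0.475 0.127 0.27 ]
(array([ 0.46 , -0.129,  0.152]), [array([-0.3, -0. ]), array([-0.3, -0.1])])
```

View pics/s15c.png

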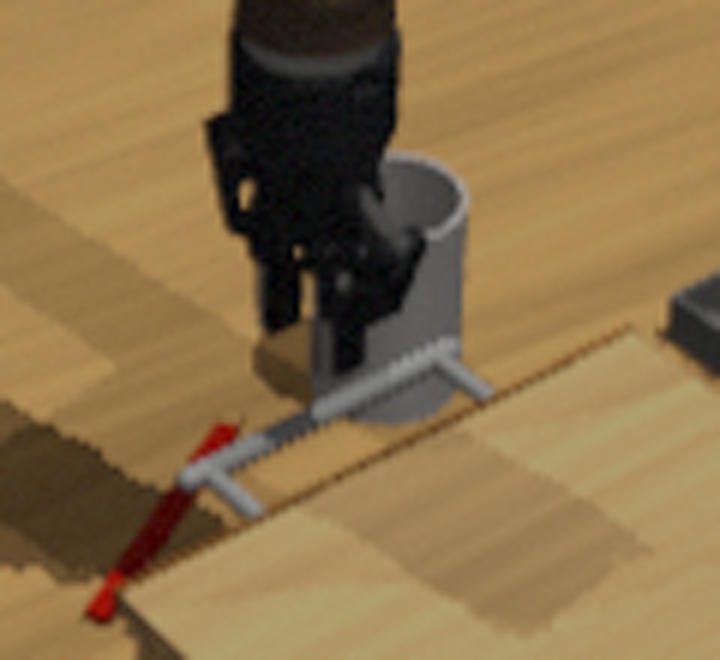

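View pics/t14c.png

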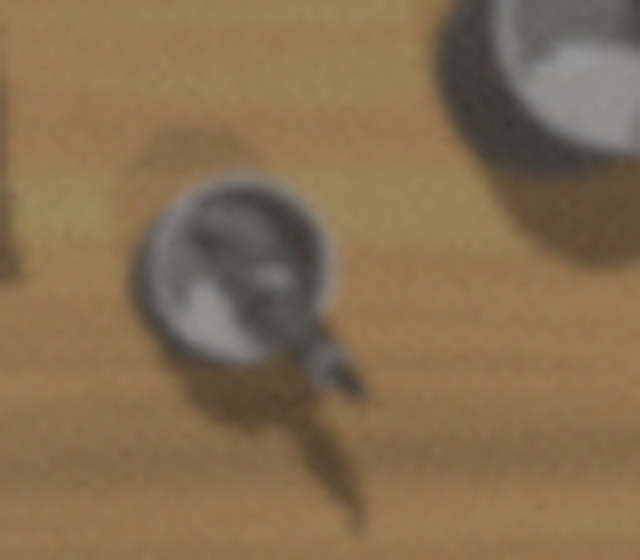

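```bash
python3 - <<'E'
from h import *
o,p,R=st()
f=lambda q:(proj("scene",q)-[280,120])*6
g=p+.155*R[:,0]
for s in(-.019,.019):print("tip",f(p+.167*R[:,0]+s*R[:,2]))
print("below",f([g[0],g[1],.115]), "tipmid",f(p+.167*R[:,0]),"barx .470/.475/.480",[f([x,.127,.115]) for x in(.47,.475,.48)])
a=np.array((185,478.));b=np.array((455,345.));c=(a+b)/2;print("bar mid",c)
n=np.array([b[1]-a[1],a[0]-b[0]]);n/=np.linalg.norm(n)
q0=f([g[0],g[1],.115]);print("perp dist",(q0-a)@n,"per 10mm x",(f([g[0]+.01,g[1],.115])-q0)@n)
E
```

```text
tip [280.8707 313.5785]
tip [330.642  353.8166]
below [304.5185 417.3762] tipmid [305.5554 333.5351] barx .470/.475/.480 [array([310.7287, 402.1099]), array([316.2949, 407.8018]), array([321.8856, 413.5188])]
bar mid [320.  411.5]
perp dist 1.5697727658513758 per 10mm x -15.301967915442644
```

Emit:
arm_command(moves=[0.01, 0.004, -0.001, -0.008, 0.002, 0.005, 0.1, 0.015, 0.004, -0.001, 0, 0, 0, 0.1, 0.012, 0, 0, 0, 0, 0, 0.1, 0, 0, 0, 0, 0, 0, 0.1])

```text
clock: 14.7
eef_pos: [0.4769, 0.1254, 0.2979]
tool_rot: [-0.034, 0.702, 0.037, 0.71]
ft_force: [-0.8, -0.1, -0.8]
grip_width: 0.0386
```

```bash
python3 - <<'E'
from h import *
rep()
goto([.475,.127,.115],frame([0,0,-1],[.9946,.1036,0]))
cv2.imwrite("pics/s16.png",bot.camera("scene")[:,:,::-1])
crop("pics/s16.png","pics/s16c.png",290,140,390,220,8)
E
```

```text
t 14.7 tcp [0.4769 0.1254 0.2979] grasp [0.4786 0.126  0.1429] 
x [ 0.011   0.0039 -0.9999] z [0.9949 0.1    0.0113] q [ 0.2569  0.2971 -0.2099  1.0523  0.001   1.7275] F [-0.8325 -0.1064 -0.8107] w 0.03855482289992427
rot [-0.0036  0.0113 -0.0028] rows>=0.1 shift(goal axes) [ 0.0279  0.0018 -0.0017] shift(cur axes) [ 0.0279  0.0017 -0.0021] rows>=0.7 tcp goal [0.475 0.127 0.27 ]
```

View pics/s16c.png

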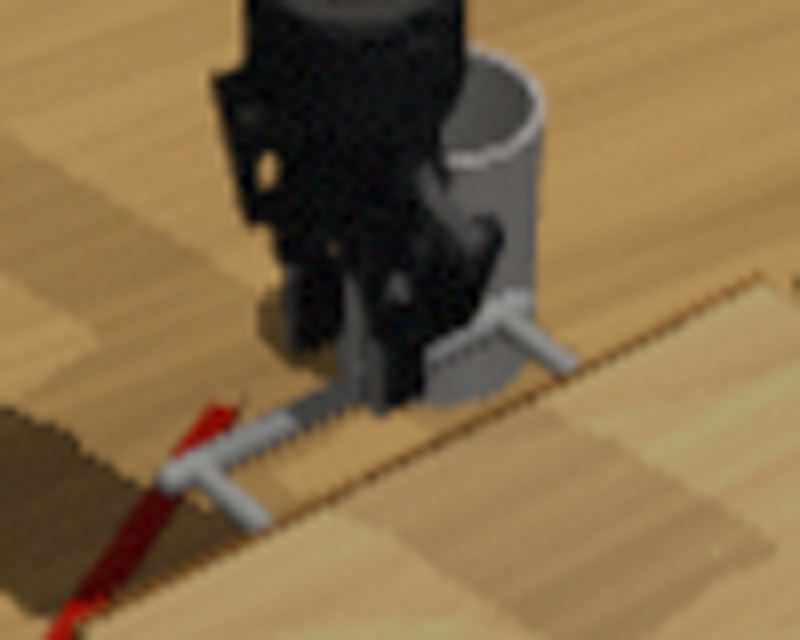

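Emit:
arm_command(moves=[0.004, 0, -0.004, 0, 0.011, -0.003, 0.1, 0.012, 0.001, -0.001, 0, 0, 0, 0.1, 0.008, 0, 0, 0, 0, 0, 0.1, 0, 0, 0, 0, 0, 0, 0.1])

```text
clock: 15.08
eef_pos: [0.4732, 0.1257, 0.277]
tool_rot: [-0.035, 0.704, 0.035, 0.708]
ft_force: [-0.5, -0.7, -0.5]
grip_width: 0.0387
```

```bash
python3 - <<'E'
from h import *
rep()
goto([.475,.127,.115],frame([0,0,-1],[.9946,.1036,0]))
cv2.imwrite("pics/s17.png",bot.camera("scene")[:,:,::-1])
crop("pics/s17.png","pics/s17c.png",290,140,390,220,8)
E
```

```text
t 15.0833 tcp [0.4732 0.1257 0.277 ] grasp [0.4742 0.1259 0.122 ] 
x [ 0.0058  0.0013 -1.    ] z [0.9951 0.0991 0.0059] q [ 0.2598  0.3144 -0.2462  1.0042 -0.0003  1.7313] F [-0.5006 -0.6777 -0.4893] w 0.038650867619594576
rot [-0.0045  0.0059 -0.0007] rows>=0.1 shift(goal axes) [0.007  0.0011 0.0019] shift(cur axes) [0.007  0.0011 0.0018] rows>=0.2 tcp goal [0.475 0.127 0.27 ]
```

View pics/s17c.png

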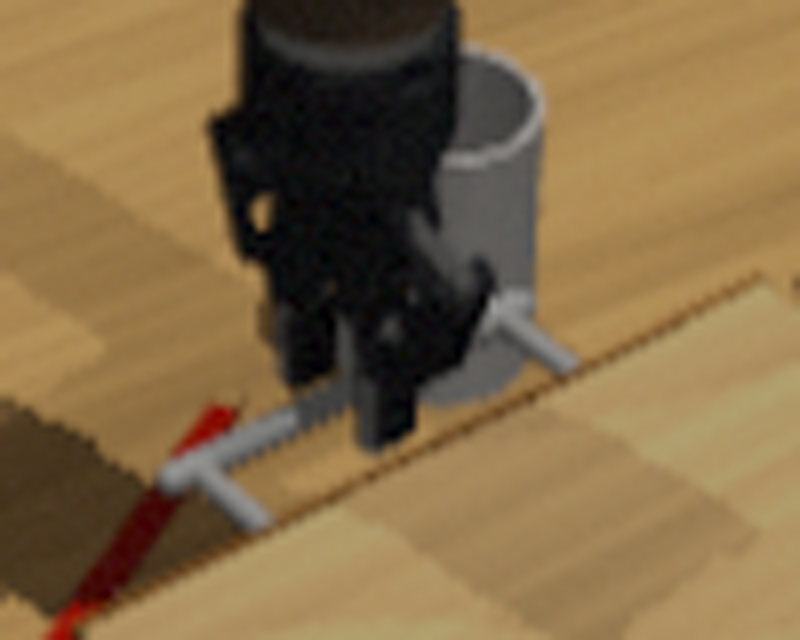

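Far finger is behind the bar and near finger in front. A little lower, then close.

Emit:
arm_command(moves=[0.009, 0, 0, 0, 0.006, 0, 0.1, 0.003, 0, 0, 0, 0, 0, 0.1, 0, 0, 0, 0, 0, 0, 0.3, 0, 0, 0, 0, 0, 0, 0.5, 0, 0, 0, 0, 0, 0, 0.7, 0, 0, 0, 0, 0, 0, 1, 0, 0, 0, 0, 0, 0, 1, 0, 0, 0, 0, 0, 0, 1])

```text
clock: 15.8
eef_pos: [0.4744, 0.1259, 0.2663]
tool_rot: [-0.035, 0.705, 0.036, 0.707]
ft_force: [-0.1, -0.1, -2.1]
grip_width: 0.0103
```

```bash
python3 - <<'E'
from h import *
rep()
cv2.imwrite("pics/s18.png",bot.camera("scene")[:,:,::-1])
crop("pics/s18.png","pics/s18c.png",290,140,390,220,8)
E
```

```text
t 15.8 tcp [0.4744 0.1259 0.2663] grasp [0.4748 0.1261 0.1113] 
x [ 0.0026  0.0015 -1.    ] z [0.9951 0.0992 0.0027] q [ 0.2592  0.3294 -0.2563  0.9823  0.0008  1.7307] F [-0.1104 -0.0818 -2.0735] w 0.01025685320439358
```

View pics/s18c.png

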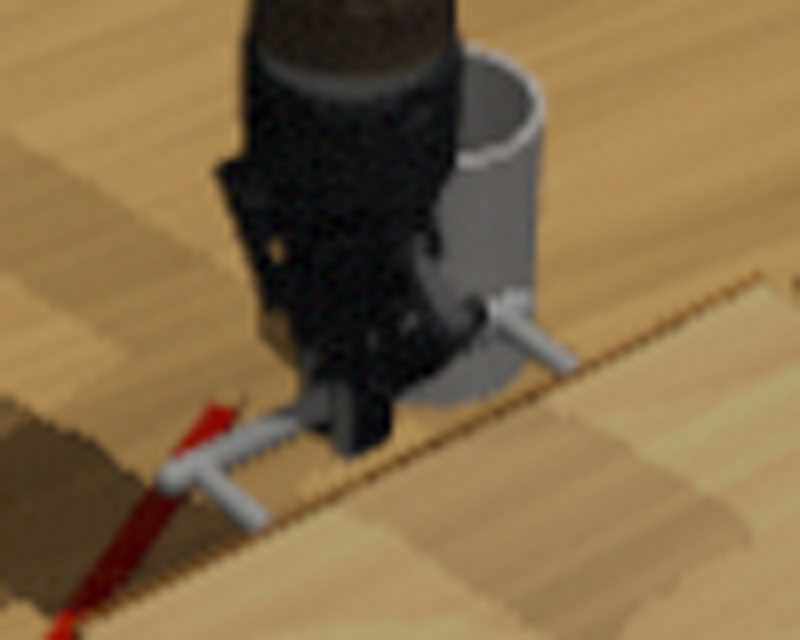

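Emit:
arm_command(moves=[-0.011, 0, 0, 0, 0, 0, 1, -0.011, 0, 0.001, 0, 0, 0, 1, -0.011, 0, 0.001, 0, 0, 0, 1, -0.011, 0, 0.001, 0, 0, 0, 1, -0.011, 0, 0.002, 0, 0, 0, 1])

```text
clock: 16.27
eef_pos: [0.4797, 0.1265, 0.3192]
tool_rot: [-0.035, 0.706, 0.036, 0.706]
ft_force: [2.1, 0.5, -2.7]
grip_width: 0.0097
```

```bash
cat >> h.py <<'E'
def lid():
    o,p,R=st();g=p+.155*R[:,0];B=np.array([.4748,.1261,.1113]);e=np.array([.9946,.1036,0])
    d=(g-B)@e;h=g[2]-B[2]
    print("t",o["clock"],"q atan",np.arctan2(h,.276-d),"r",np.hypot(h,.276-d),"h",h,"d",d,"lat",(g-B)@[-.1036,.9946,0],"F",o["ft_force"],"w",o["grip_width"],"x",R[:,0],"z",R[:,2])
E
python3 - <<'E'
from h import *
lid()
cv2.imwrite("pics/s19.png",bot.camera("scene")[:,:,::-1])
crop("pics/s19.png","pics/s19c.png",280,80,460,270,4)
E
```

```text
t 16.2667 q atan 0.19286479359939807 r 0.2762198669857152 h 0.05294343634599709 d 0.004901480148851481 lat 4.342583838429556e-05 F [ 2.068   0.5159 -2.7229] w 0.009749642321763115 x [-0.0005  0.0009 -1.    ] z [ 0.995   0.0994 -0.0004]
```

View pics/s19c.png

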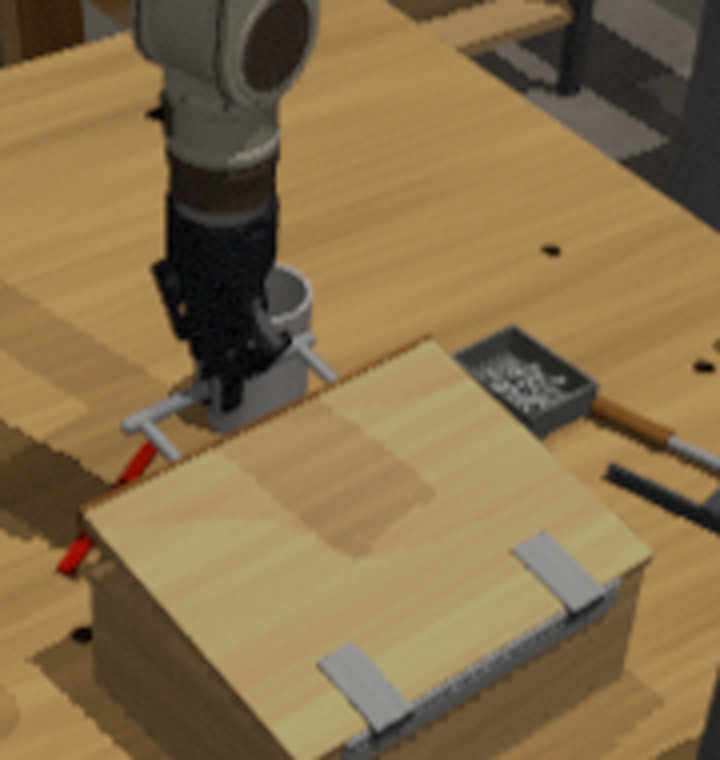

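Emit:
arm_command(moves=[-0.011, 0, 0.002, 0, 0, 0, 1, -0.011, 0, 0.003, 0, 0, 0, 1, -0.011, 0, 0.003, 0, 0, 0, 1, -0.01, 0, 0.004, 0, 0, 0, 1, -0.01, 0, 0.004, 0, 0, 0, 1, -0.01, 0, 0.004, 0, 0, 0, 1, -0.01, 0, 0.005, 0, 0, 0, 1, -0.01, 0, 0.005, 0, 0, 0, 1, -0.01, 0, 0.005, 0, 0, 0, 1, -0.009, 0, 0.006, 0, 0, 0, 1])

```text
clock: 17.15
eef_pos: [0.5197, 0.1307, 0.4161]
tool_rot: [-0.036, 0.713, 0.035, 0.7]
ft_force: [-2.4, -1.2, -1.8]
grip_width: 0.0101
```

```bash
python3 - <<'E'
from h import *
lid()
E
```

```text
t 17.15 q atan 0.5700211441196843 r 0.2775850250425347 h 0.14979871708989806 d 0.042304064036010086 lat 8.457743155400494e-06 F [-2.446  -1.195  -1.8199] w 0.010145380583980856 x [-0.0182 -0.0012 -0.9998] z [ 0.9948  0.1003 -0.0183]
```

Emit:
arm_command(moves=[-0.007, 0, 0.005, 0, 0, 0, 1, -0.007, 0, 0.005, 0, 0, 0, 1, -0.0066, 0, 0.005, 0, 0, 0, 1, -0.0065, 0, 0.005, 0, 0, 0, 1, -0.0063, 0, 0.0054, 0, 0, 0, 1, -0.006, 0, 0.0056, 0, 0, 0, 1, -0.006, 0, 0.0057, 0, 0, 0, 1, -0.0058, 0, 0.006, 0, 0, 0, 1])

```text
clock: 17.82
eef_pos: [0.5588, 0.1348, 0.4607]
tool_rot: [-0.037, 0.724, 0.035, 0.688]
ft_force: [-3.5, -0.4, -0.2]
grip_width: 0.0103
```

```bash
python3 - <<'E'
from h import *
lid()
cv2.imwrite("pics/s20.png",bot.camera("scene")[:,:,::-1])
crop("pics/s20.png","pics/s20c.png",280,50,460,270,3)
E
```

```text
t 17.8167 q atan 0.7731554014304151 r 0.27863409806100936 h 0.1945972364812592 d 0.076578646689656 lat -4.763213009952433e-05 F [-3.4831 -0.4015 -0.1801] w 0.010319054298741652 x [-0.0504 -0.0051 -0.9987] z [ 0.9936  0.101  -0.0507]
```

View pics/s20c.png

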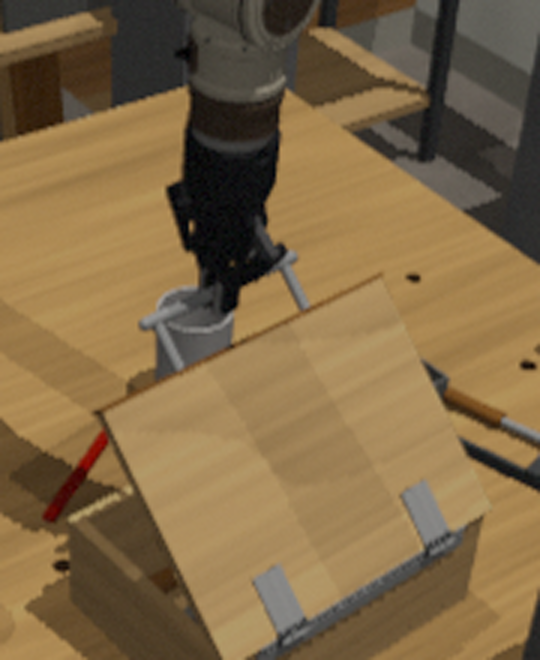

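Emit:
arm_command(moves=[-0.0058, 0, 0.006, 0, 0, 0, 1, -0.0056, 0, 0.006, 0, 0, 0, 1, -0.0054, 0, 0.0062, 0, 0, 0, 1, -0.005, 0, 0.0064, 0, 0, 0, 1, -0.005, 0, 0.0065, 0, 0, 0, 1])

```text
clock: 18.28
eef_pos: [0.5878, 0.1378, 0.486]
tool_rot: [-0.037, 0.729, 0.035, 0.683]
ft_force: [-3.1, -0.2, 1.9]
grip_width: 0.0097
```

```bash
python3 - <<'E'
from h import *
lid()
E
```

```text
t 18.2833 q atan 0.9057614174873369 r 0.27955398051533914 h 0.21997969758072372 d 0.10349098378848734 lat -6.0945622540228013e-05 F [-3.0654 -0.2435  1.8653] w 0.00973648490863571 x [-0.0648 -0.0067 -0.9979] z [ 0.9927  0.1014 -0.0652]
```

Emit:
arm_command(moves=[-0.004, 0, 0.006, 0, 0, 0, 1, 0, 0, 0, 0, 0, 0, 1, 0, 0, 0, 0, 0, 0, 1, 0, 0, 0, 0, 0, 0, 1, 0, 0, 0, 0, 0, 0, 1])

```text
clock: 18.7
eef_pos: [0.5931, 0.1383, 0.4899]
tool_rot: [-0.037, 0.73, 0.035, 0.682]
ft_force: [-1.4, -0.5, 2.1]
grip_width: 0.0102
```

```bash
python3 - <<'E'
from h import *
lid()
cv2.imwrite("pics/s21.png",bot.camera("scene")[:,:,::-1])
crop("pics/s21.png","pics/s21c.png",280,40,460,270,3)
E
```

```text
t 18.7 q atan 0.9283253869437208 r 0.279690136454825 h 0.2239248672602422 d 0.10841650960610252 lat -9.07881458190811e-05 F [-1.3752 -0.5458  2.0846] w 0.01019139071561412 x [-0.0673 -0.0068 -0.9977] z [ 0.9926  0.1012 -0.0676]
```

View pics/s21c.png

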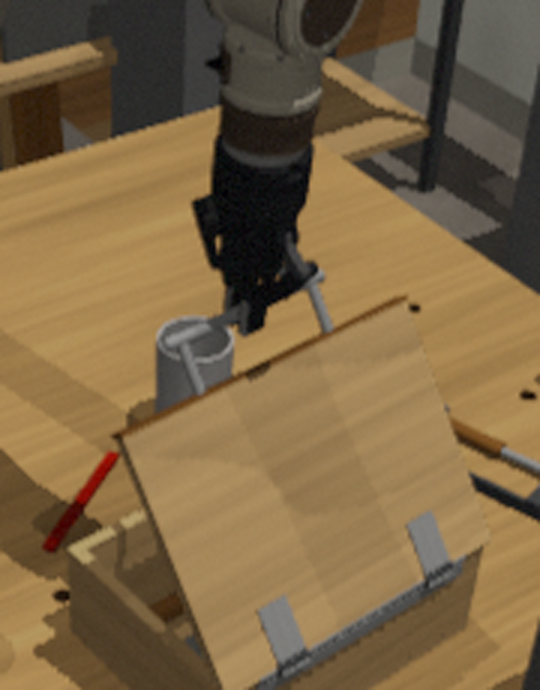

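Emit:
arm_command(moves=[0.005, 0, -0.0065, 0, 0, 0, 1, 0.0052, 0, -0.0064, 0, 0, 0, 1, 0.0054, 0, -0.0062, 0, 0, 0, 1, 0.0056, 0, -0.006, 0, 0, 0, 1, 0.0058, 0, -0.0058, 0, 0, 0, 1, 0.006, 0, -0.0056, 0, 0, 0, 1, 0.0062, 0, -0.0055, 0, 0, 0, 1])

```text
clock: 19.33
eef_pos: [0.551, 0.134, 0.4533]
tool_rot: [-0.037, 0.722, 0.035, 0.69]
ft_force: [0.8, -0.6, 1.2]
grip_width: 0.0097
```

```bash
python3 - <<'E'
from h import *
lid()
E
```

```text
t 19.3333 q atan 0.7360869075345763 r 0.27874293876692763 h 0.187146074837718 d 0.06942320414611322 lat -4.710263976648381e-05 F [ 0.7731 -0.5658  1.1689] w 0.009692712534132904 x [-0.0463 -0.0046 -0.9989] z [ 0.9938  0.101  -0.0465]
```

Emit:
arm_command(moves=[0.0064, 0, -0.0052, 0, 0, 0, 1, 0.0064, 0, -0.0052, 0, 0, 0, 1, 0.003, 0, -0.0025, 0, 0, 0, 1, 0, 0, 0, 0, 0, 0, 1, 0, 0, 0, 0, 0, 0, 1, 0, 0, 0, 0, 0, 0, 1, 0, 0, 0, 0, 0, 0, 1])

```text
clock: 19.92
eef_pos: [0.5368, 0.1325, 0.4376]
tool_rot: [-0.037, 0.72, 0.035, 0.692]
ft_force: [-2.3, -0.3, -0.0]
grip_width: 0.0099
```

```bash
python3 - <<'E'
from h import *
lid()
cv2.imwrite("pics/s22.png",bot.camera("scene")[:,:,::-1])
cv2.imwrite("pics/t22.png",bot.camera("top")[:,:,::-1])
lid()
E
```

```text
t 19.9167 q atan 0.6624363450394707 r 0.2787291077817624 h 0.1714294735381902 d 0.05622317882170503 lat -1.7110164334401254e-05 F [-2.2923 -0.2968 -0.0073] w 0.009859769773383268 x [-0.0389 -0.004  -0.9992] z [ 0.9941  0.1013 -0.0391]
t 20.0167 q atan 0.6624487642693044 r 0.27873945499384756 h 0.17143856703161447 d 0.05621714920309683 lat -8.041643598433277e-06 F [-1.7486 -0.8348  0.8211] w 0.009823760400736004 x [-0.0389 -0.004  -0.9992] z [ 0.9941  0.1014 -0.0391]
```

View pics/s22.png

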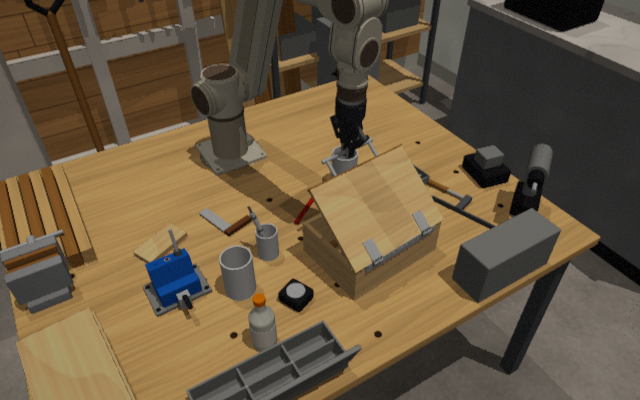

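View pics/t22.png

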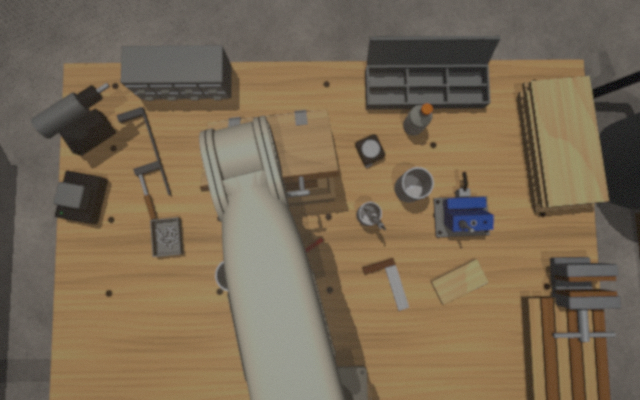

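```bash
python3 - <<'E'
from h import *
print(bot.job_done());lid()
E
```

```text
the job is handed in; nothing more can be done
None
the job is handed in; nothing more can be done
```

I carried out the whole task and handed the job in at about 20 s. It reports no verdict, so the checks below are my own.

**Driver:** I pulled it out of its guide along the guide's 15° lean and lowered it to the floor of the 60 mm cup. I then opened the fingers fully and backed away. It stands free but leans against the rim. From the cameras I put the lean at about 0.45 rad. The cup's size limits it to about 0.46, and the limit is 0.55.

**Lid:** I gripped the bar handle and raised the lid to about 0.93 rad, with the springs pushing up at about 2 N. I held it there for about 0.3 s, then eased it back to about 0.66 rad, inside the 0.55–0.775 range. Two readings 0.1 s apart show it steady, and the fingers are still closed on the bar (opening 9.8 mm). These lid angles are worked out from the arm's position on the bar's arc.

**Rest of the bench:** In the last pictures the drill is still in its guide, and the cup is upright where it started. The bystanders that can be seen have not moved. The pencil and the screws tray are partly hidden behind the arm or the lid.

**What disagreed:**
- The two cameras differed by up to about 8 mm on some points, so I corrected both grasps by eye.
- While lowering the driver, I pressed the bit on the cup floor with up to about 38 N at the wrist before noticing the contact. The cup did not move.
- The gripper reads about 1.5–2 mm smaller than the true thickness of what it holds.

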